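# Check and fit the ballast linchpins on a robot base

### The arm

A 6-joint arm with a two-finger parallel gripper is mounted at the origin on the work surface. World frame = base frame: x ahead of the robot, y to its left, z up, the work surface at z = 0. Lengths are in m, angles in rad, forces in N, time in s.
With the tool pointing down it reaches from about 0.2 to 0.875 m from the base axis. Payload 3.4 kg.
Tool frame: the origin (TCP) lies between the finger pads; the fingertips stand 25 mm ahead of it and the grasp point (between the pads) lies 6 mm ahead of it (r.nose_length is the z of the fingertips in the tool frame, in m); z points along the fingers, x is the direction in which the jaws open and shut, and the axes are right-handed (so a half turn about z gives the same grasp; the last joint's range is limited). The gripper opens to 94 mm and grips with 3 to 60 N. Pads are 16 mm wide; open, the fingers measure 119 mm over their backs; the gripper's body (75 mm by 177 mm) begins 78 mm behind the grasp point.
Start: joints at [1.144, 0.276, 1.505, -0, 1.361, -0.121], TCP at [0.173, 0.548, 0.23] pointing down, gripper open.
Joint ranges: [-2.89, 2.89], [-0.75, 2.08], [0.22, 2.7], [-1.18, 4.32], [0.11, 2.71], [-2.7, 2.7]. Speed limits (rad/s): [2.57, 2.57, 3.14, 3.14, 3.14, 3.14].

### API

Orientations are given as a unit quaternion [w, x, y, z].
In Python, from plant import r, gripper_to, inverse_kinematics, vision, models, telemetry gives the robot as it stands. Calls block until the motion is done:
- r.move_to(position, orientation): joint-space move of the TCP to a pose.
- r.move_l(position, rot=None, vel=0.15, guard=None): straight line of the TCP; rot=None keeps the orientation; vel is the mean speed in m/s. With guard (N) it stops when the force on the tool has changed by that much, and returns True; else False.
- r.movej(angles): joint-space move.
- gripper_to(opening, f_grip=None): finger opening in m; f_grip is the grip in N (None keeps the last); returns when the fingers have stopped.
- r.hold(seconds).
- inverse_kinematics(position, orientation): joint angles nearest the present ones, or None.
- vision.snapshot(name): name is "side" or "top"; returns the picture (400x640x3 uint8, red, green, blue); there is no depth.
- vision.get_calibration(name): a dict with "fx", "fy", "cx", "cy" (pixels), "D" ([k1, k2, p1, p2, k3] as OpenCV has them; the pictures are not rectified), "position" and "orientation" of the camera in the world. Camera axes: x right, y down, z forward; pixel columns grow to the right and rows downward; lengths in m; the calibration is good to about 2 mm. A picture is of the moment at which its call begins. get_calibration takes no time and is no camera call.
A pose or a line that the arm cannot do raises r.PlanningError and nothing moves.
- r.sign_off(): hands the job in, once; it reports no verdict.
Trained networks look in the newest picture that a camera, given by its name, has taken for a name from the list of things; names that differ only in an ending like _2 or _b are one class to them, and where a whole thing is asked for, a point or a joint stands for the part that bears it (a point fixed in the world has none). Each returns a list of dicts, best first, with "score" (0 to 1); they miss things now and then, are a little off and sometimes report something else, mostly with a low value. They report only what shows in the picture. A call takes as long as a camera call. They do not tell look-alikes from the thing itself.
- models.boxes_of(thing, camera): "at" ([x, y, z] in m, in world coordinates, good to about 4 mm: the middle of the surface that is visible of it).
- models.regions_of(thing, camera): "pixels" (400x640 bool, what is visible of it).
- models.mark_of(thing, camera): "at" ([x, y, z] in m, in world coordinates, good to about 4 mm: a listed point, or the origin of a listed thing).
Readings, each from a call of its own:
- telemetry.current_t(): time.
- telemetry.current_joints(): joint angles.
- telemetry.current_dq(): joint speeds.
- telemetry.current_joint_efforts(): joint torques, N m.
- telemetry.current_ee_pos(): TCP position.
- telemetry.current_tool_rot(): TCP orientation.
- telemetry.current_wrist_force(): force on the tool from outside, world axes, zero at the start.
- telemetry.current_torque(): the same for the moment, N m.
- telemetry.current_opening(): finger opening in m.
Only numpy, scipy, OpenCV 4.12 (cv2) and the standard library are available. Lean on these libraries where they do the work, as an engineer would, in place of code of your own. Each camera call takes 0.05 s, during which the arm holds its last target.

### The job

First check one of the linchpins from the bench in the caliper: lay its shank between the jaws and slide the jaws shut until they bear firmly on it. Then lock every ballast plate on the robot base with a linchpin: push it fully home through the cross hole of the stud above the plate and swing its sprung ring over the top of the stud until it snaps shut around the pin's end. Leave the caliper empty with its jaws shut, the plates on their studs, and the other things on the bench where they are.

Things in the scene. Friction and masses are not known exactly. Their poses are not given: they have to be found in the camera images.
- pin_a: Plain steel linchpin, 0.1 kg. Origin on the shank axis, at the point on the stud's centre line when fully home; x along the shank to its tip, z up through the lug. Lies with its origin 5 mm above the surface. Shank 10 mm thick, x -7.6 (shoulder) to 22.4, last 9 mm tapered to 5. Flat-bottomed head x -36 to -7.6, 18 wide, z -5 to 5. Lug to hold it by: on the head, x -30 to -16, 13 wide (y), z 5 to 34.
- pin_b: Second linchpin, like pin_a in all. Its sprung ring hinges about y at x -31, z 0. A linchpin lies on bench, caliper base or ballast plate, lug up and ring open, without falling over.
- pin_c: Third linchpin, like pin_a in all. With only two plates present one linchpin is left over; any of the three may be used or checked.
- ring_a_tip (a point): Middle of the far side of pin_a's ring (5 mm wire, 66 mm across outside), 58.5 mm from its hinge. Open, the ring leans 30 degrees back from upright, away from the shank: tip at x -60, z 51 in the pin's frame. Shut, it lies flat around stud and shank: tip at x 28, z 0. The lug passes inside it as it swings.
- ring_b_tip (a point): The same for pin_b. Each ring has an over-centre spring: pushed from behind near its top with about 1 N towards the shank it rises, and from about 15 degrees past upright it snaps shut by itself; short of that it springs back open.
- ring_c_tip (a point): The same for pin_c.
- plate1: Dark steel ballast plate around stud1: disc 84 mm across, 14 mm thick, 22 mm hole, lying on the deck; origin at the centre of its underside. May be absent: that stud is then bare and needs no pin. 0.57 kg, not to be lifted.
- stud1 (a point): On the centre line of steel stud 1 (20 mm across) where a fitted pin's shank axis rests: 19 mm above the deck, 5 mm above the plate's top. x = axis of the cross hole, which goes right through; enter it from either side. Hole 13 mm wide, from 0.5 mm below the plate's top to 12.5 mm above it; the stud ends 18 mm above the plate's top.
- plate2: Dark steel ballast plate around stud2: disc 84 mm across, 14 mm thick, 22 mm hole, lying on the deck; origin at the centre of its underside. May be absent: that stud is then bare and needs no pin. 0.57 kg, not to be lifted.
- stud2 (a point): Like stud1. The studs stand 83 mm from the centre of a fixed round robot base, 260 mm across, with clear acrylic decks; deck top 80 mm above the bench, a 12 mm high circuit board in its middle; cross holes parallel.
- plate3: Dark steel ballast plate around stud3: disc 84 mm across, 14 mm thick, 22 mm hole, lying on the deck; origin at the centre of its underside. May be absent: that stud is then bare and needs no pin. 0.57 kg, not to be lifted.
- stud3 (a point): Like stud1, for stud 3.
- fixed_jaw: Fixed jaw of a caliper lying flat in a bench holder. x = way the slide opens, z up; origin 5 mm above the holder's 6 mm thick base plate (x -60 to 200, y -45 to 100). Measuring face at x 0, y 8 to 50, z -2.5 to 2.5; the jaw lies on its -x side. Beam along x at y -8 to 8. Black blocks 22 mm high on the beam's ends, x -39 to -17 and 180 to 196.
- slide: Caliper slide with its jaw: axes as the fixed jaw's, measuring face at x 0, y 8 to 50 of its own frame, jaw on the +x side. Its x in the fixed jaw's frame is the opening, 0 (shut) to 80 mm; slides stiffly (1.5 N), stays put. To be checked a linchpin lies flat on the base plate, shank to -y between the jaws, head outside: its origin at y 44 (tip at y 22).
- slide_grip (a point): Middle of the top of the slide's black housing: 66 mm along x, 34 mm wide in y, top 24 mm and underside 8 mm above the base plate. Take its two long sides between the fingers to move the slide; pressed with about 5 N the jaws bear firmly enough on a part. Axes as the fixed jaw's.
- screwdriver: Bystander: red-handled screwdriver, 170 mm. Leave it where it is.
- wrench: Bystander: steel spanner, 150 mm. Leave it where it is.
- tape: Bystander: blue roll of tape, 88 mm across, 24 mm high. Leave it where it is.
- jar: Bystander: glass screw jar with black lid, 56 mm across, 75 mm high. Leave it where it is.
- meter: Bystander: red hand-held multimeter, 150 x 75 x 35 mm. Leave it where it is.
- battery: Bystander: blue battery pack, 105 x 35 x 27 mm. Leave it where it is.
Mind the look-alikes: they are no part of the job. Leave any green or red look-alike of the pin_c alone.

How it is judged:
By the outcome, as a careful person would: the job done as asked, in the order asked, and still so for the second after the job is handed in, with the robot touching nothing.
Of plate1, plate2, plate3 only 2 to 3 are there at a start; the rules pass over those that are not, and their reading is None.
At some moment in a run one of pin_a, pin_b, pin_c may be knocked a few centimetres aside while the robot is not near it.
It also fails if it takes over 210 s, if anything falls off the work surface, if the arm or the gripper's body presses on something with over 40 N, if the wrist force passes 120 N, or if a joint passes its speed limit or range.

## Working session

There is one attempt and no reset: what is moved stays moved. The work goes in short steps, each a Python script; the robot and the scene stay as the last script left them, time stands still between calls to the robot, and variables do not carry over. Pictures are saved under pics/ and viewed, and the job is handed in when it is done.

```bash
ls; mkdir -p pics; cat > h.py <<'E'
import numpy as np, cv2
from scipy.spatial.transform import Rotation as R
from plant import r, gripper_to, inverse_kinematics, vision, models, telemetry
def cal(n):
    c=vision.get_calibration(n); K=np.array([[c['fx'],0,c['cx']],[0,c['fy'],c['cy']],[0,0,1]]);q=c['orientation']
    return K,np.array(c['D'],float),np.array(c['position']),R.from_quat([q[1],q[2],q[3],q[0]]).as_matrix()
def proj(n,p):
    K,D,t,M=cal(n); p=np.atleast_2d(p).astype(float); rv,_=cv2.Rodrigues(M.T)
    return cv2.projectPoints(p,rv,-M.T@t,K,D)[0].reshape(-1,2)
def unproj(n,uv,z):
    K,D,t,M=cal(n); uv=np.atleast_2d(uv).astype(float)
    u=cv2.undistortPoints(uv.reshape(-1,1,2),K,D).reshape(-1,2)
    d=np.c_[u,np.ones(len(u))]@M.T
    return t+d*((z-t[2])/d[:,2])[:,None]
def down(yaw):
    # tool z down, tool x at angle yaw in world
    x=np.array([np.cos(yaw),np.sin(yaw),0]);z=np.array([0,0,-1.]);y=np.cross(z,x)
    q=R.from_matrix(np.c_[x,y,z]).as_quat(); return [q[3],q[0],q[1],q[2]]
def save(name,img): cv2.imwrite('pics/'+name+'.png',cv2.cvtColor(img,cv2.COLOR_RGB2BGR))
def crop(name,img,u,v,w,h,s):
    u0=max(0,int(u-w/2));v0=max(0,int(v-h/2)); c=img[v0:v0+h,u0:u0+w]
    save(name,cv2.resize(c,None,fx=s,fy=s,interpolation=cv2.INTER_CUBIC)); print(name,'origin',u0,v0,'scale',s)
E
python3 - <<'E'
from h import *
for n in('side','top'):
    save(n+'0',vision.snapshot(n)); K,D,t,M=cal(n); print(n,t,M[:,2],K[0,0],D)
    for th in ['pin_a','ring_a_tip','plate1','stud1','fixed_jaw','slide','slide_grip','tape','meter']:
        print(n,th,[(np.round(d['at'],3).tolist(),round(d['score'],2)) for d in models.mark_of(th,n)])
print(telemetry.current_t())
E
```

```text
pics
side [-0.57204142  1.0043451   0.92014292] [ 0.61985869 -0.61119312 -0.49215665] 475.87827849213033 [-0.00750131  0.          0.          0.          0.        ]
side pin_a [([0.203, 0.346, 0.008], 0.63), ([0.328, 0.287, 0.007], 0.55), ([0.459, 0.276, 0.006], 0.53)]
side ring_a_tip [([0.5, 0.319, 0.054], 0.39)]
side plate1 [([0.632, -0.265, 0.083], 0.58), ([0.497, -0.326, 0.079], 0.56)]
side stud1 [([0.627, -0.265, 0.098], 0.94), ([0.502, -0.325, 0.098], 0.65), ([0.515, -0.186, 0.099], 0.64)]
side fixed_jaw [([0.36, -0.093, -0.0], 0.67), ([0.457, 0.018, 0.007], 0.38)]
side slide [([0.485, 0.02, 0.008], 0.61)]
side slide_grip []
side tape [([0.453, 0.017, 0.009], 0.68), ([0.757, -0.029, -0.002], 0.64), ([0.485, 0.022, 0.011], 0.26)]
side meter [([0.641, -0.486, 0.002], 0.48), ([0.695, 0.196, 0.001], 0.4)]
top [ 0.33841493 -0.04490259  1.4048718 ] [ 0.10455254 -0.00474903 -0.99450803] 438.14868868327807 [-0.10665528  0.          0.          0.          0.        ]
top pin_a [([0.458, 0.282, 0.003], 0.73), ([0.602, 0.234, 0.006], 0.69), ([0.324, 0.287, 0.004], 0.62), ([0.248, 0.416, 0.005], 0.59), ([0.202, 0.347, 0.007], 0.58), ([0.538, 0.409, 0.009], 0.54), ([0.502, -0.325, 0.08], 0.41)]
top ring_a_tip [([0.503, 0.321, 0.055], 0.48)]
top plate1 [([0.498, -0.329, 0.078], 0.93), ([0.631, -0.269, 0.076], 0.66), ([0.627, -0.267, 0.095], 0.65), ([0.558, 0.276, 0.056], 0.4)]
top stud1 [([0.511, -0.184, 0.099], 0.79), ([0.629, -0.267, 0.1], 0.75), ([0.5, -0.325, 0.102], 0.63), ([0.484, 0.023, 0.01], 0.41)]
top fixed_jaw [([0.454, 0.023, 0.01], 0.63)]
top slide []
top slide_grip [([0.52, 0.021, 0.031], 0.67)]
top tape [([0.76, -0.033, 0.001], 0.69), ([0.521, 0.022, 0.029], 0.58), ([0.514, -0.185, 0.098], 0.57)]
top meter [([0.641, -0.49, 0.002], 0.8), ([0.628, -0.268, 0.076], 0.66)]
1.0
```

View pics/top0.png

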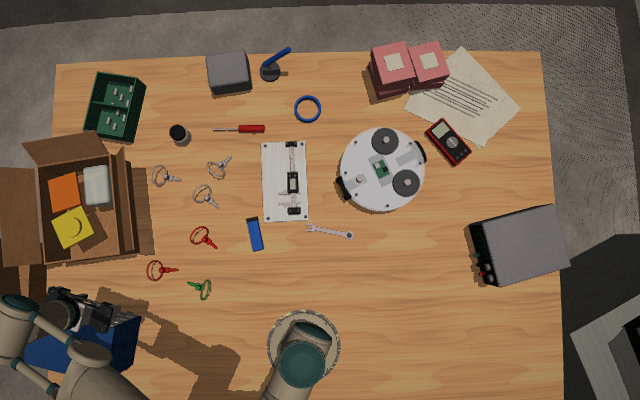

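View pics/side0.png

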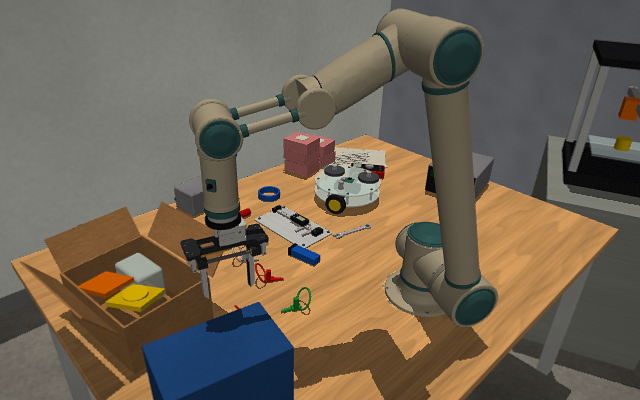

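The top picture shows pin look-alikes: steel at (165,176), (218,168) and (205,196), red at (203,237) and (161,270), green at (202,289). I choose the three plain steel ones. Plates are at (388,143) and (406,183), and the stud at (360,180) is bare. Next I check these in close crops.

```bash
python3 - <<'E'
from h import *
im=vision.snapshot('top')
crop('pins',im,195,180,110,75,7); crop('base',im,383,165,110,80,7); crop('cal',im,286,180,80,90,6)
E
```

```text
pins origin 140 142 scale 7
base origin 328 125 scale 7
cal origin 246 135 scale 6
```

View pics/pins.png

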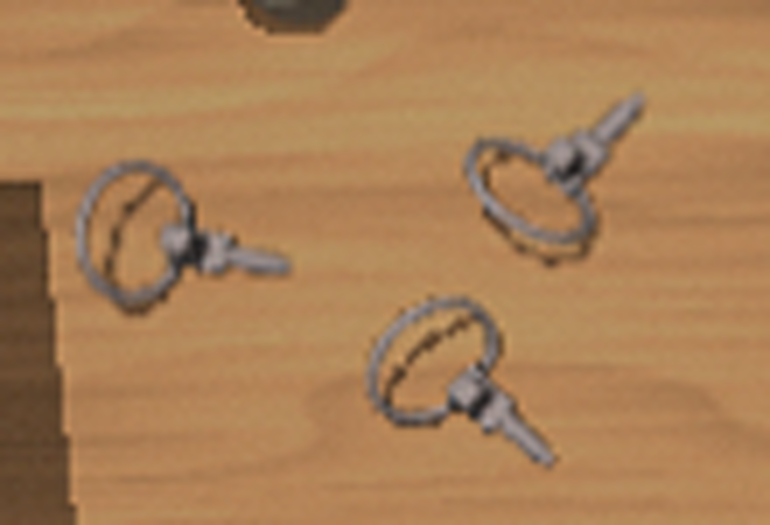

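View pics/base.png

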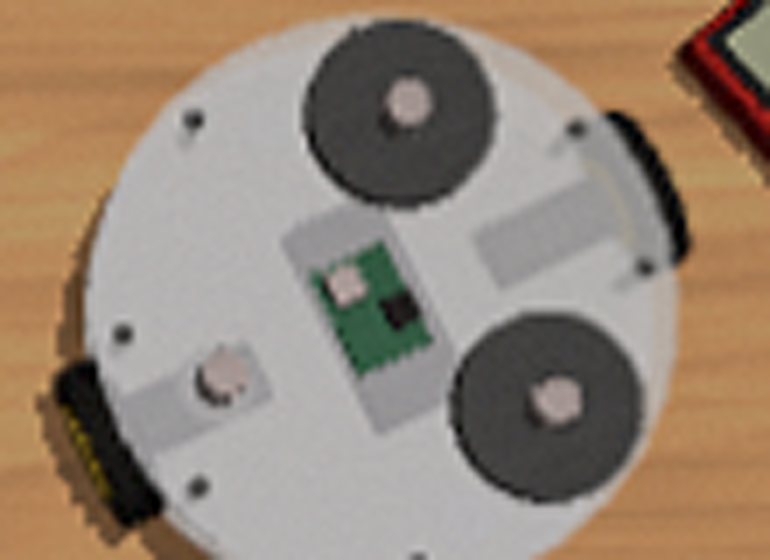

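View pics/cal.png

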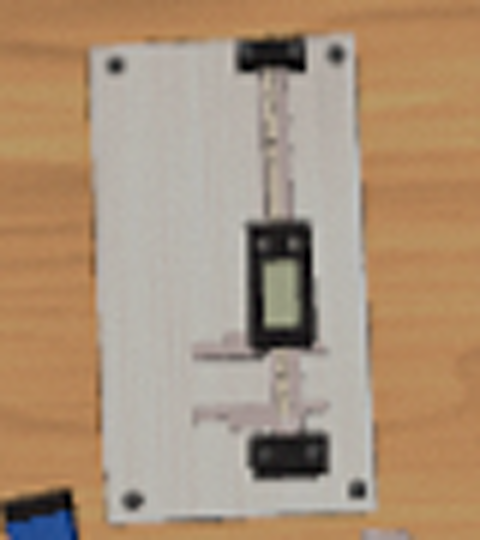

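```bash
python3 - <<'E'
from h import *
im=vision.snapshot('side')
crop('sbase',im,349,183,80,60,10); crop('scal',im,297,228,90,60,8)
print(proj('side',[[.629,-.267,.099],[.501,-.325,.099],[.512,-.185,.099]]))
E
```

```text
sbase origin 309 153 scale 10
scal origin 252 198 scale 8
[[333.88029386 168.01218356]
 [367.23187178 174.42767486]
 [340.72733507 184.07421436]]
```

View pics/sbase.png

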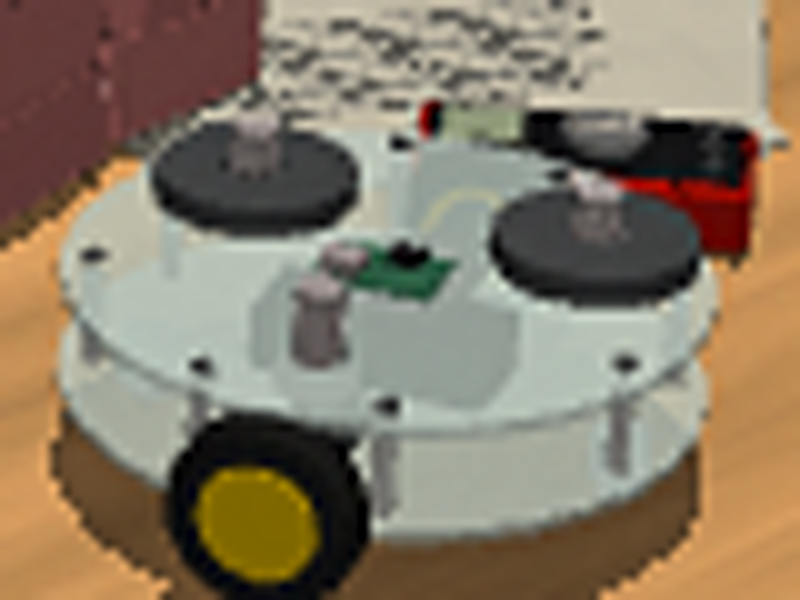

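View pics/scal.png

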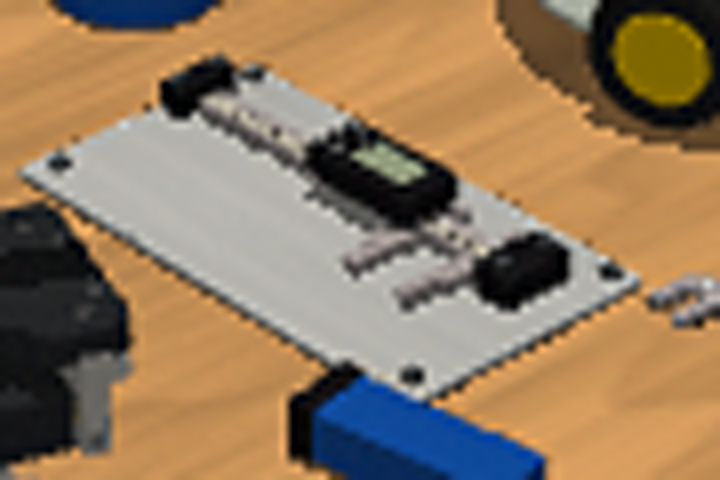

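```bash
python3 - <<'E'
from h import *
im=vision.snapshot('side')
a=im[160:195,328:375].astype(float)
def tile(i,u,v,w,h,s):
    c=i[v:v+h,u:u+w].astype(float); c=np.clip((c-40)*1.6,0,255).astype(np.uint8)
    return cv2.resize(c,(w*s,h*s),interpolation=cv2.INTER_NEAREST)
save('studs_s',np.hstack([tile(im,326,160,16,24,16),tile(im,360,166,16,24,16),tile(im,333,176,16,24,16)]))
t=vision.snapshot('top')
print(proj('top',[[.629,-.267,.099],[.501,-.325,.099],[.512,-.185,.099]]))
save('studs_t',np.hstack([tile(t,378,131,16,16,16),tile(t,399,174,16,16,16),tile(t,352,171,16,16,16)]))
im=im.astype(int).mean(2).astype(int)
print(im[178:192,334:348])
E
```

```text
[[385.15609025 141.02772047]
 [406.10327673 182.18837878]
 [359.80372216 179.6991112 ]]
[[188 189 188 189 189 190 193 116 136 157 161 109  63  49]
 [187 187 187 168 168 180 129  81  84  86 100  54  67  52]
 [187 187 179 149 150 150 141 135  70  70  57  66  67  69]
 [187 178 149 151 152 151 152 155 158 102  73  56  57  67]
 [189 159 151 155  97  94 130 135 132  86 160 161 127 128]
 [158 150 152 155 140  79  81  76  71  97 157 155 156 155]
 [150 151 153 156 123  88  91  84  88 123 154 153 152 152]
 [150 151 152 157 104  89  92  90  77 159 155 153 152 153]
 [150 151 153 157  91  88  91  91  72 131 154 152 153 152]
 [150 152 153 157  86  82  92  91  82 103 155 153 152 151]
 [150 151 152 164  91  80  90  88  81  83 155 152 152 152]
 [158 150 163 169 142 103  86  86 125 139 166 152 151 153]
 [186 187 169 166 168 170 171 171 169 168 167 151 152 153]
 [185 185 174 165 167 167 166 166 166 168 167 151 153 153]]
```

View pics/studs_s.png

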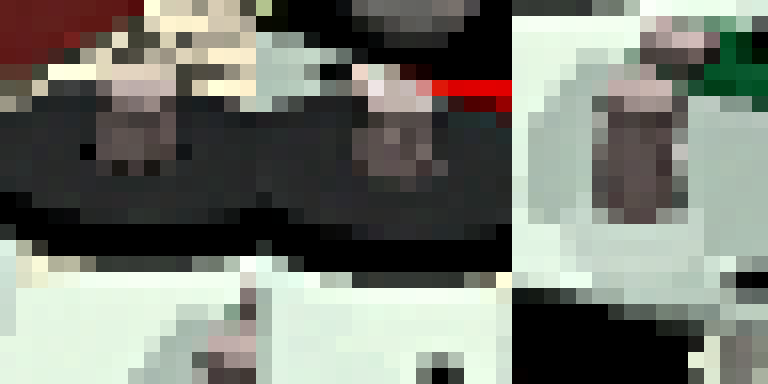

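View pics/studs_t.png

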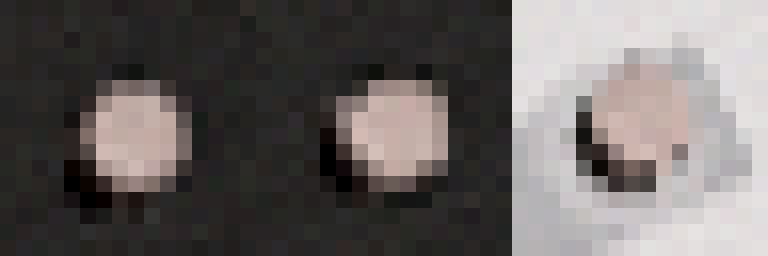

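```bash
cat > fit.py <<'E'
from h import *
import itertools
from scipy.optimize import least_squares
im=np.mean([vision.snapshot('side').astype(float).mean(2) for _ in range(3)],0)
K,D,t,M=cal('side')
us=np.arange(334,348);vs=np.arange(182,188)   # rows below the cap
S=4
sub=(np.arange(S)+.5)/S-.5
UU,VV=np.meshgrid((us[:,None]+sub).ravel(),(vs[:,None]+sub).ravel())
und=cv2.undistortPoints(np.c_[UU.ravel(),VV.ravel()].reshape(-1,1,2),K,D).reshape(-1,2)
d=np.c_[und,np.ones(len(und))]@M.T; d/=np.linalg.norm(d,axis=1)[:,None]
s0=np.array([.512,-.185,.099])
def cov(yaw,dx,dy):
    c=s0+[dx,dy,0]
    L=np.linalg.norm(c-t); s=L+np.linspace(-.035,.035,90)
    P=t+d[:,None,:]*s[None,:,None]-c
    x=P[...,0]*np.cos(yaw)+P[...,1]*np.sin(yaw);y=-P[...,0]*np.sin(yaw)+P[...,1]*np.cos(yaw);z=P[...,2]
    ins=(x*x+y*y<.01**2)&(z>-.019)&(z<.013)&~((np.abs(y)<.0065)&(z<.0075)&(z>-.0055))
    h=ins.any(1).reshape(len(vs),S,len(us),S).mean((1,3)); 
    first=np.take_along_axis(z,ins.argmax(1)[:,None],1)[:,0]; top=(ins.any(1)&(first>.0122)).reshape(len(vs),S,len(us),S).mean((1,3))
    return h,top
obs=im[np.ix_(vs,us)]
best=[]
w=np.ones_like(obs); w[:, :2]=0; w[:,11:]=0; w[0,9:]=0
for yaw in np.deg2rad(np.arange(-90,90,7.5)):
    bb=(1e9,)
    for dx in np.arange(-.004,.0041,.001):
        for dy in np.arange(-.004,.0041,.001):
            h,tp=cov(yaw,dx,dy)
            pred=155*(1-h)+88*(h-tp)+135*tp
            e=(w*(pred-obs)**2).sum()
            if e<bb[0]: bb=(e,dx,dy)
    print(round(np.rad2deg(yaw),1),round(bb[0]),np.round(bb[1:],4))
E
python3 fit.py
```

```text
-90.0 5940 [0.001 0.   ]
-82.5 6419 [0.001 0.   ]
-75.0 7807 [0.001 0.   ]
-67.5 9874 [0.002 0.   ]
-60.0 10946 [ 0.002 -0.001]
-52.5 12525 [ 0.002 -0.001]
-45.0 13644 [ 0.002 -0.001]
-37.5 11561 [ 0.002 -0.001]
-30.0 10459 [ 0.002 -0.001]
-22.5 8288 [0.001 0.   ]
-15.0 6759 [0.001 0.   ]
-7.5 6092 [0.001 0.   ]
0.0 5940 [0.001 0.   ]
7.5 5212 [0.001 0.   ]
15.0 5061 [0.001 0.   ]
22.5 5100 [0.001 0.   ]
30.0 5207 [0.001 0.   ]
37.5 6630 [-0.001  0.003]
45.0 6874 [0.    0.002]
52.5 5582 [0.001 0.   ]
60.0 4921 [0.001 0.   ]
67.5 5012 [0.001 0.001]
75.0 5293 [0.001 0.   ]
82.5 5940 [0.001 0.   ]
```

```bash
cat > pinfit.py <<'E'
from h import *
from scipy.optimize import minimize
def pin_pts(ring=np.deg2rad(-30)):
    P=[]
    for x in np.arange(-7.6,22.5,1):
        rad=5 if x<13.4 else 5-2.5*(x-13.4)/9
        for a in np.linspace(0,2*np.pi,16,endpoint=False): P.append([x,rad*np.cos(a),rad*np.sin(a)])
        for y in np.arange(-rad,rad+.1,1): P.append([x,y,0])
    for x in np.arange(-36,-7.5,1):
        for y in np.arange(-9,9.1,1): P+= [[x,y,5],[x,y,-5]]
    for x in np.arange(-30,-15.9,1):
        for y in np.arange(-6.5,6.6,1): P+=[[x,y,z] for z in (10,15,20,25,30,34)]
    if ring is not None:
        c=28.0
        for a in np.linspace(0,2*np.pi,120):
            for rr in (28.5,30.5,32.5):
                s=c+rr*np.cos(a); y=rr*np.sin(a)
                for o in (-2,0,2):
                  # direction at angle ring from upright
                  P.append([-31+s*np.sin(ring)+o*np.cos(ring),y,s*np.cos(ring)-o*np.sin(ring)])
    return np.array(P)/1000
PTS=pin_pts()
S=4
def render(cam,x,y,yaw,z,box,P=PTS):
    u0,v0,u1,v1=box; c,s=np.cos(yaw),np.sin(yaw)
    W=np.c_[x+P[:,0]*c-P[:,1]*s,y+P[:,0]*s+P[:,1]*c,z+P[:,2]]
    uv=((proj(cam,W)-[u0,v0]+.5)*S).astype(int)
    m=np.zeros(((v1-v0)*S,(u1-u0)*S),np.uint8)
    ok=(uv>=0).all(1)&(uv[:,0]<m.shape[1])&(uv[:,1]<m.shape[0]); m[uv[ok,1],uv[ok,0]]=1
    m=cv2.morphologyEx(m,cv2.MORPH_CLOSE,np.ones((3,3),np.uint8))
    return cv2.resize(m.astype(np.float32),None,fx=1/S,fy=1/S,interpolation=cv2.INTER_AREA)
def fit(cam,mask,z,p0=None,P=PTS):
    vs,us=np.nonzero(mask); box=(us.min()-8,vs.min()-8,us.max()+9,vs.max()+9)
    m=mask[box[1]:box[3],box[0]:box[2]].astype(np.float32)
    c0=unproj(cam,[us.mean(),vs.mean()],z+.015)[0]
    f=lambda p:((render(cam,p[0],p[1],p[2]/5,z,box,P)-m)**2).sum()/m.sum()
    best=None
    for yaw in (np.arange(-180,180,30) if p0 is None else [p0]):
        a=np.deg2rad(yaw); st=[c0[0]+.02*np.cos(a),c0[1]+.02*np.sin(a),a*5]
        q=minimize(f,st,method='Nelder-Mead',options=dict(initial_simplex=np.array([st,[st[0]+.01,st[1],st[2]],[st[0],st[1]+.01,st[2]],[st[0],st[1],st[2]+1.5]]),maxfev=90,xatol=1e-4,fatol=1e-4))
        if best is None or q.fun<best.fun: best=q
    return best.x[0],best.x[1],best.x[2]/5,best.fun
E
cat > m.py <<'E'
from pinfit import *
im=vision.snapshot('top')
rs=models.regions_of('pin_a','top'); print(len(rs))
hsv=cv2.cvtColor(im,cv2.COLOR_RGB2HSV)
for d in rs:
    m=np.asarray(d['pixels']); vs,us=np.nonzero(m); sat=np.median(hsv[m][:,1]); hue=np.median(hsv[m][:,0])
    print(round(d['score'],2),us.mean().round(1),vs.mean().round(1),m.sum(),'sat',sat,'hue',hue)
    if sat<110 and m.sum()>60 and vs.mean()>150:
        x,y,a,e=fit('top',m,.005); print('   fit',round(x,4),round(y,4),round(np.rad2deg(a),1),round(e,3))
# studs
g=im.astype(int).sum(2)/3
for s in ([.629,-.267,.112],[.501,-.325,.112],[.512,-.185,.112]):
    u,v=proj('top',s)[0]; u0,v0=int(u)-9,int(v)-9
    p=g[v0:v0+18,u0:u0+18]; pk=im[v0:v0+18,u0:u0+18].astype(int)
    w=np.clip((p-60)/100,0,1) if s[0]!=.512 else np.clip((pk[...,0]-pk[...,2]-5)/20,0,1)*(p>100)
    vv,uu=np.mgrid[v0:v0+18,u0:u0+18]; cu,cv=(w*uu).sum()/w.sum(),(w*vv).sum()/w.sum()
    print('stud',cu.round(2),cv.round(2),w.sum().round(1),unproj('top',[cu,cv],.112)[0].round(4))
E
python3 m.py
```

```text
6
0.73 207.9 241.2 90 sat 212.5 hue 1.0
0.64 163.8 269.6 62 sat 215.0 hue 1.0
0.56 169.8 177.4 72 sat 27.0 hue 7.5
   fit 0.5463 0.4092 -103.1 0.648
0.5 221.8 164.2 65 sat 27.0 hue 7.0
   fit 0.5677 0.2517 -181.1 1.138
0.44 205.4 195.5 181 sat 39.0 hue 10.0Traceback (most recent call last):
  File "m.py", line 9, in <module>
    x,y,a,e=fit('top',m,.005); print('   fit',round(x,4),round(y,4),round(np.rad2deg(a),1),round(e,3))
            ~~~^^^^^^^^^^^^^^
  File "pinfit.py", line 40, in fit
    q=minimize(f,st,method='Nelder-Mead',options=dict(initial_simplex=np.array([st,[st[0]+.01,st[1],st[2]],[st[0],st[1]+.01,st[2]],[st[0],st[1],st[2]+1.5]]),maxfev=90,xatol=1e-4,fatol=1e-4))
    res = _minimize_neldermead(fun, x0, args, callback, bounds=bounds,
                               **options)
    fxcc = func(xcc)
    fx = function(np.copy(x), *(wrapper_args + args))
  File "pinfit.py", line 36, in <lambda>
    f=lambda p:((render(cam,p[0],p[1],p[2]/5,z,box,P)-m)**2).sum()/m.sum()
                 ~~~~~~^^^^^^^^^^^^^^^^^^^^^^^^^^^^^^
  File "pinfit.py", line 27, in render
    uv=((proj(cam,W)-[u0,v0]+.5)*S).astype(int)
         ~~~~^^^^^^^
  File "h.py", line 8, in proj
    K,D,t,M=cal(n); p=np.atleast_2d(p).astype(float); rv,_=cv2.Rodrigues(M.T)
            ~~~^^^
  File "h.py", line 5, in cal
    c=vision.get_calibration(n); K=np.array([[c['fx'],0,c['cx']],[0,c['fy'],c['cy']],[0,0,1]]);q=c['orientation']
ValueError: time passes only in moves, steps and waits
```

```bash
python3 - <<'E'
s=open('h.py').read()
s=s.replace("def cal(n):","from functools import lru_cache\n@lru_cache(None)\ndef cal(n):"); open('h.py','w').write(s)
s=open('m.py').read()
i=s.index('rs=models'); j=s.index('# studs')
s=s[:i]+'''hsv=cv2.cvtColor(im,cv2.COLOR_RGB2HSV)
sat=cv2.GaussianBlur(hsv,(0,0),.01)[...,1].astype(float)
for k,(u,v) in enumerate([(165,177),(220,166),(205,195)]):
    mk=np.zeros(sat.shape,np.float32); b=(slice(v-24,v+24),slice(u-24,u+24))
    mk[b]=np.clip((110-sat[b])/60,0,1)*(hsv[b][...,2]>60)
    n,l,st,_=cv2.connectedComponentsWithStats((mk>.3).astype(np.uint8),connectivity=8)
    kk=max(range(1,n),key=lambda q:st[q,4]-((0 if np.hypot(_[q][0]-u,_[q][1]-v)<18 else 1e4))); mk*=(cv2.dilate((l==kk).astype(np.uint8),np.ones((3,3)))>0)
    x,y,a,e=fit('top',mk,.005); print('fit',(mk>.3).sum(),round(x,4),round(y,4),round(np.rad2deg(a),1),round(e,3))
    c,s_=np.cos(a),np.sin(a)
    ov=cv2.resize(im[v-30:v+30,u-30:u+30],None,fx=6,fy=6,interpolation=cv2.INTER_CUBIC)
    q=PTS[::3]; W=np.c_[x+q[:,0]*c-q[:,1]*s_,y+q[:,0]*s_+q[:,1]*c,.005+q[:,2]]
    for a_,b_ in (proj('top',W)-[u-30,v-30]+.5)*6: cv2.circle(ov,(int(a_),int(b_)),0,(0,255,0),-1)
    tiles=(tiles if k else [])+[ov]
save('fit_'+str(int(telemetry.current_t()*10)),cv2.resize(np.hstack(tiles),None,fx=.74,fy=.74)); print(telemetry.current_t())
'''+s[j:]
open('m.py','w').write(s)
E
sed -i 's/mask\[box\[1\]/mask[box[1]/; s/np.nonzero(mask)/np.nonzero(mask>.3)/' pinfit.py
python3 m.py; ls pics
```

```text
fit 148 0.5444 0.4074 -103.1 0.172
fit 152 0.6006 0.2356 -44.7 0.097
fit 152 0.4608 0.2789 -132.8 0.123
1.5
stud 385.42 139.28 37.8 [ 0.6315 -0.2658  0.112 ]
stud 406.45 181.02 42.2 [ 0.5029 -0.3234  0.112 ]
stud 359.73 177.93 19.8 [ 0.5156 -0.1836  0.112 ]
base.png
cal.png
fit_15.png
pins.png
sbase.png
scal.png
side0.png
studs_s.png
studs_t.png
top0.png
```

View fit.

View pics/fit_15.png

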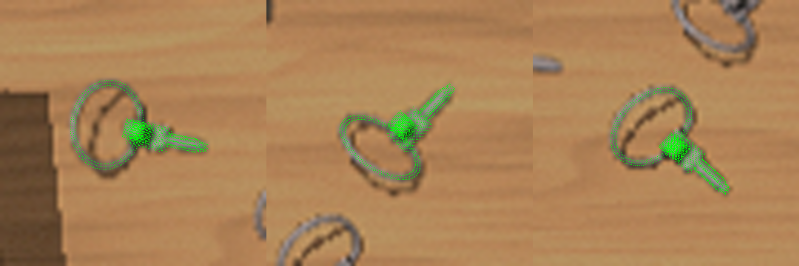

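```bash
cat > calfit.py <<'E'
from h import *
im=vision.snapshot('top'); hsv=cv2.cvtColor(im,cv2.COLOR_RGB2HSV)
m=((hsv[...,1]<60)&(hsv[...,2]>120)).astype(np.uint8); m[:130]=0;m[230:]=0;m[:,:250]=0;m[:,318:]=0
m=cv2.morphologyEx(m,cv2.MORPH_CLOSE,np.ones((9,9)))
cs,_=cv2.findContours(m,cv2.RETR_EXTERNAL,cv2.CHAIN_APPROX_NONE); c=max(cs,key=cv2.contourArea).reshape(-1,2)
W=unproj('top',c,.006)[:,:2].astype(np.float32)*1000
rect=cv2.minAreaRect(W); print(rect)
B=cv2.boxPoints(rect); print(B.round(1))
E
python3 calfit.py
python3 - <<'E'
from h import *
o=np.array([246,135]); c=np.array([[92,46],[353,35],[375,510],[108,522]])/6+o-.4
w=unproj('top',c,.006)[:,:2]; l=np.array([[.2,.1],[.2,-.045],[-.06,-.045],[-.06,.1]])
a=w-w.mean(0);b=l-l.mean(0); th=np.arctan2((b[:,0]*a[:,1]-b[:,1]*a[:,0]).sum(),(a*b).sum())
Rm=np.array([[np.cos(th),-np.sin(th)],[np.sin(th),np.cos(th)]]); t=w.mean(0)-Rm@l.mean(0)
print(np.rad2deg(th),t,(l@Rm.T+t-w)*1000)
# housing: block ends etc in caliper frame
def incal(px,z): return ((unproj('top',np.array(px)/6+o-.4,z)[:,:2]-t)@Rm*1000).round(1)
print('fixed face, slide face', incal([[235,406],[235,358]],.0135))
print('housing corners',incal([[248,224],[306,222],[314,345],[256,348]],.030))
print('block',incal([[250,435],[326,432]],.028))
E
```

```text
((512.5308837890625, 35.647972106933594), (290.510498046875, 170.2456512451172), 1.4777501821517944)
[[365.1 117. ]
 [369.5 -53.2]
 [659.9 -45.7]
 [655.5 124.5]]
1.2021676872168374 [0.4583181  0.01974388] [[ 0.5744842   1.43337247]
 [ 1.36657464 -1.62563543]
 [-0.88831317 -1.25624503]
 [-1.05274568  1.448508  ]]
fixed face, slide face [[-0.8 28. ]
 [24.8 26.9]]
housing corners [[ 93.9  16.2]
 [ 93.5 -14.5]
 [ 28.  -15.9]
 [ 27.8  14.6]]
block [[-17.7  19.7]
 [-18.  -20.2]]
```

```bash
cat >> h.py <<'E'
GX=-.022; GZ=.033
def axis_pt(x,y,a,lx,ly=0): return np.array([x+lx*np.cos(a)-ly*np.sin(a), y+lx*np.sin(a)+ly*np.cos(a)])
def tool(a,flip=False): return down(a+np.pi/2+(np.pi if flip else 0))
def bestq(p,a):
    # choose half turn with last joint nearest zero
    c=[]
    for f in (0,1):
        q=inverse_kinematics(list(p),tool(a,f))
        if q is not None: c.append((abs(q[5]),f))
    return tool(a,min(c)[1])
def st(msg=''): print(msg,'t',round(telemetry.current_t(),1),'pos',np.round(telemetry.current_ee_pos(),4),'F',np.round(telemetry.current_wrist_force(),1),'op',round(telemetry.current_opening(),4))
E
python3 - <<'E'
from h import *
x,y,a=.4608,.2789,np.deg2rad(-132.8)
p=axis_pt(x,y,a,GX); o=bestq([*p,.12],a)
gripper_to(.04)
r.move_to([*p,.13],o); st('above')
r.move_l([*p,.005+GZ],vel=.12,guard=15); st('down')
gripper_to(0.0,30); st('grip')
r.move_l([*p,.15],vel=.2); st('up')
a=np.deg2rad(-88.7); th=np.deg2rad(1.3)
cx,cy=.4583,.0195
P=lambda lx,ly: np.array([cx+lx*np.cos(th)-ly*np.sin(th),cy+lx*np.sin(th)+ly*np.cos(th)])
q=P(.0115,.046-GX)
r.move_to([*q,.13],bestq([*q,.13],a)); st('over cal')
im=vision.snapshot('top'); crop('held1',im,286,175,100,75,8)
im=vision.snapshot('side'); crop('held1s',im,290,220,100,75,8)
E
```

```text
above t 4.0 pos [0.4755 0.2957 0.1303] F [ 0.  -0.2  0.3] op 0.0401
down t 4.9 pos [0.4761 0.2954 0.0385] F [-0.5 -0.5 -0.9] op 0.04
grip t 5.5 pos [0.476  0.2952 0.0384] F [-0.1 -0.7  2.1] op 0.0126
up t 6.2 pos [0.4748 0.2946 0.1489] F [-0.6  0.3 -2.3] op 0.0131
over cal t 7.2 pos [0.468  0.088  0.1294] F [-0.1  1.  -1.1] op 0.0128
held1 origin 236 137 scale 8
held1s origin 240 182 scale 8
```

View pics/held1s.png

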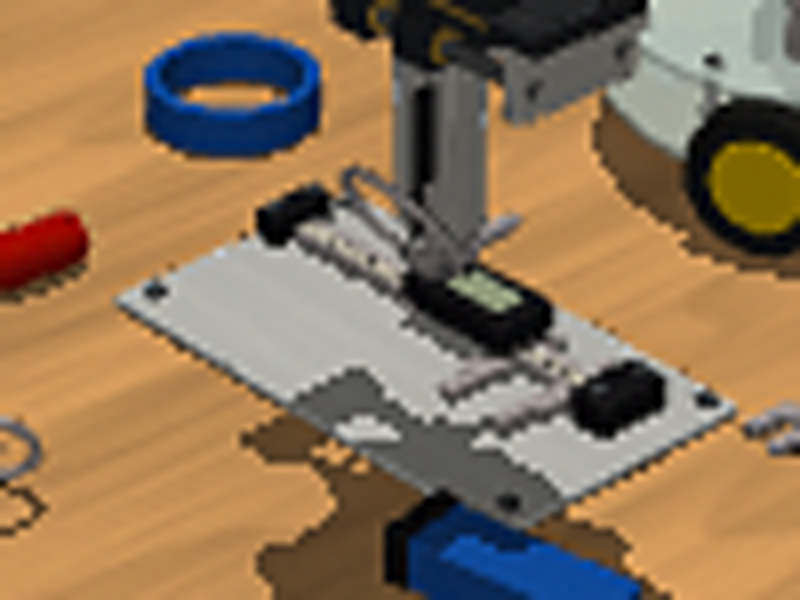

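View pics/held1.png

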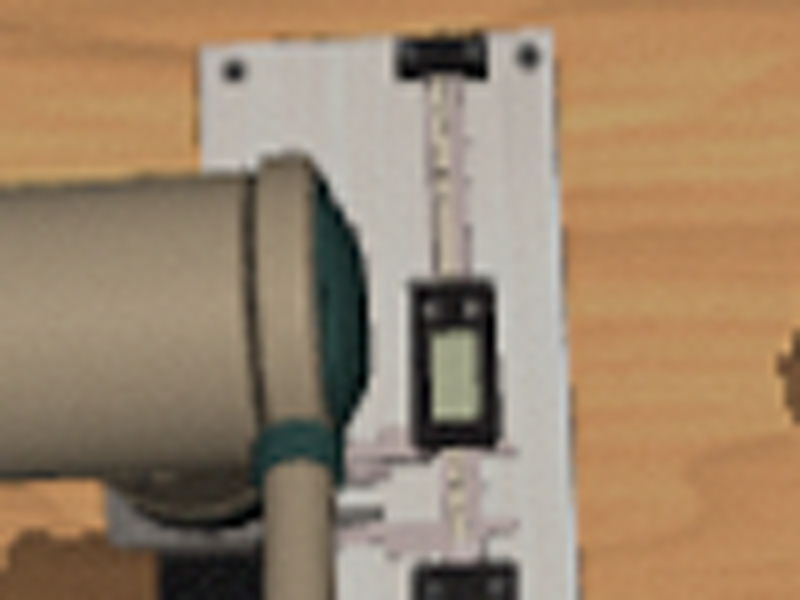

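```bash
python3 - <<'E'
from h import *
th=np.deg2rad(1.3)
cx,cy=.4583,.0195
P=lambda lx,ly,z: np.array([cx+lx*np.cos(th)-ly*np.sin(th),cy+lx*np.sin(th)+ly*np.cos(th),z])
pts={'tip':P(.0115,.0236,.0965),'mid':P(.0115,.035,.0965),'fixed0':P(0,.05,.0135),'fixedin':P(0,.02,.0135),'slide':P(.026,.05,.0135)}
for n,o in (('top',[236,137]),('side',[240,182])):
    for k,v in pts.items(): print(n,k,((proj(n,v)[0]-o+.5)*8).round())
E
```

```text
top tip [390. 475.]
top mid [360. 476.]
top fixed0 [339. 527.]
top fixedin [415. 523.]
top slide [337. 462.]
side tip [514. 219.]
side mid [495. 228.]
side fixed0 [486. 415.]
side fixedin [536. 389.]
side slide [446. 391.]
```

```bash
cat >> h.py <<'E'
TH=np.deg2rad(1.3)
def CP(lx,ly,cx=.4583,cy=.0195): return np.array([cx+lx*np.cos(TH)-ly*np.sin(TH),cy+lx*np.sin(TH)+ly*np.cos(TH)])
E
python3 - <<'E'
from h import *
q=CP(.0115,.046-GX)
r.move_l([*q,.06],vel=.15)
print(r.move_l([*q,.011+GZ],vel=.05,guard=8)); st('down')
gripper_to(.034); st('rel')
r.move_l([*q,.15],vel=.2)
# clear view
r.move_to([.45,.30,.25],telemetry.current_tool_rot())
im=vision.snapshot('top'); crop('laid',im,286,175,100,75,8)
im=vision.snapshot('side'); crop('laids',im,290,220,100,75,8); st()
E
```

```text
True
down t 8.3 pos [0.4687 0.0878 0.0442] F [-0.2 -0.8  3.3] op 0.0128
rel t 8.9 pos [0.468  0.0877 0.0437] F [ 0.8 -0.8 -0.4] op 0.0339
laid origin 236 137 scale 8
laids origin 240 182 scale 8
 t 10.6 pos [0.4499 0.2984 0.2487] F [-0.2 -0.1 -0.6] op 0.0341
```

View pics/laid.png

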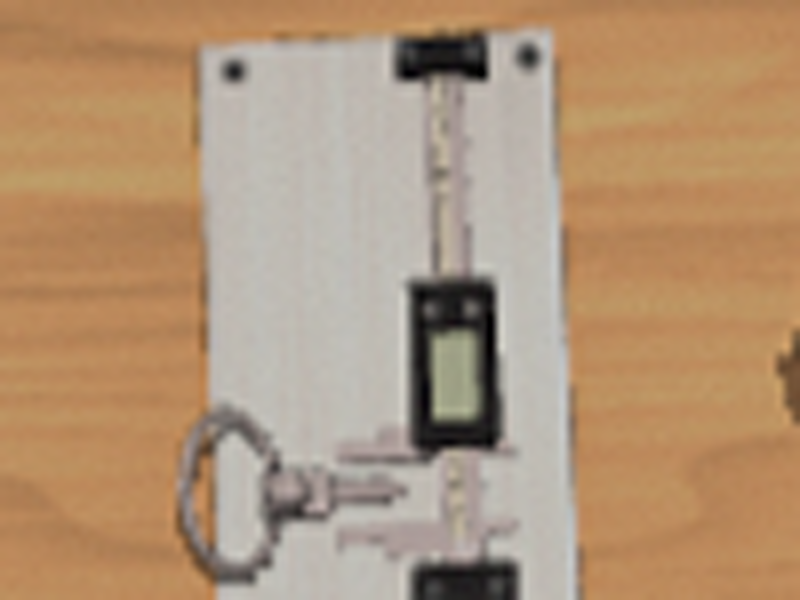

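```bash
python3 - <<'E'
from h import *
p=CP(.061,0); o=bestq([*p,.12],TH)
gripper_to(.06)
r.move_to([*p,.10],o)
r.move_l([*p,.040],vel=.12,guard=12); st('at housing')
gripper_to(0.0,30); st('grip')
q=CP(.061-.030,0)
print(r.move_l([*q,.040],vel=.03,guard=10)); st('pressed')
r.hold(.5); st('held')
v=vision.snapshot('top'); crop('press',v,286,175,100,75,8)
v=vision.snapshot('side'); crop('press_s',v,290,220,100,75,8)
E
```

```text
at housing t 13.1 pos [0.5199 0.0213 0.0405] F [-0.1 -0.2 -0.2] op 0.0601
grip t 13.6 pos [0.5196 0.021  0.0404] F [-0.   0.8  3.2] op 0.0337
True
pressed t 14.3 pos [0.5033 0.0206 0.0405] F [ 2.2  1.4 -0.3] op 0.0336
held t 14.8 pos [0.5037 0.0206 0.0405] F [-1.2 -2.4 -1.5] op 0.0336
press origin 236 137 scale 8
press_s origin 240 182 scale 8
```

View pics/press.png

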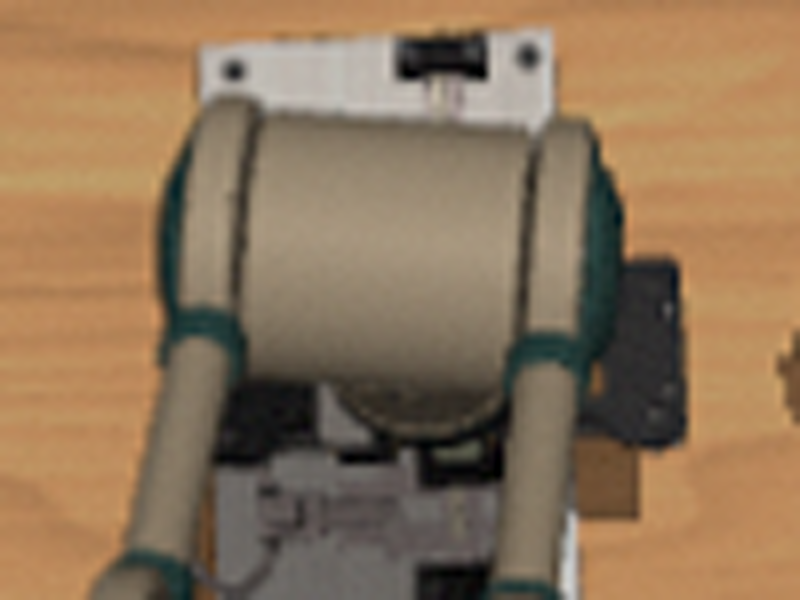

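View pics/press_s.png

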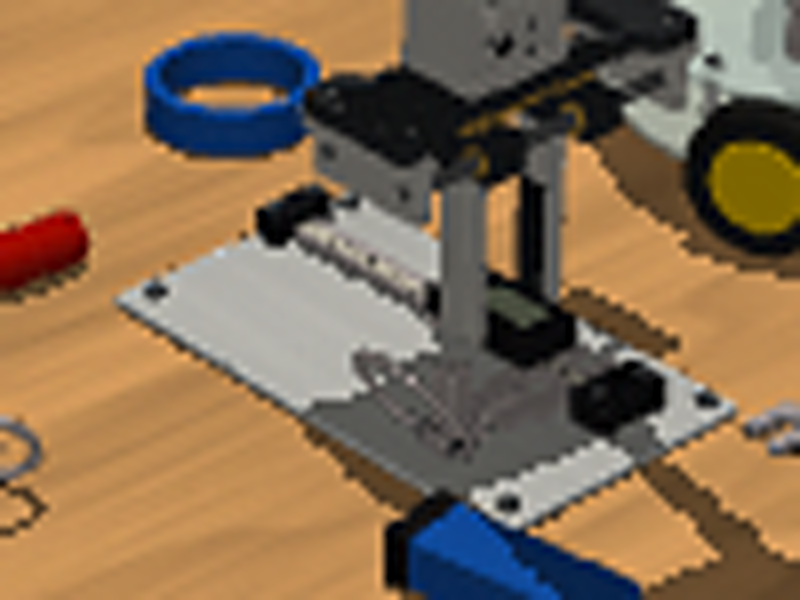

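```bash
python3 - <<'E'
from h import *
x0=telemetry.current_ee_pos()
base=.061-(.5196-.5035)
for k in range(1,8):
    q=CP(base-.001*k,0)
    r.move_l([*q,.040],vel=.02); r.hold(.2)
    f=np.mean([telemetry.current_wrist_force() for _ in range(5)],0); print(k,np.round(f,1),np.round(telemetry.current_ee_pos(),4))
    if abs(f[0])>9: break
r.hold(.5); st()
E
```

```text
1 [1.4 0.4 1.4] [0.5033 0.0206 0.0405]
2 [5.2 1.1 1.5] [0.5031 0.0205 0.0405]
3 [ 7.1  0.9 -1. ] [0.5029 0.0205 0.0405]
4 [ 7.6  1.4 -2.7] [0.5028 0.0205 0.0405]
5 [ 9.5  1.1 -5.6] [0.5027 0.0205 0.0405]
 t 17.7 pos [0.5027 0.0205 0.0406] F [ 9.1  0.8 -3.9] op 0.0338
```

```bash
python3 - <<'E'
from h import *
q=CP(.064,0); r.move_l([*q,.040],vel=.06); st('open')
gripper_to(.06); r.move_l([*q,.12],vel=.2)
p=CP(.006,.046-GX); a=np.deg2rad(-88.7)
r.move_to([.45,.30,.25],bestq([.45,.3,.25],a))
v=vision.snapshot('top'); crop('after',v,286,175,100,75,8)
for th in ('pin_a',):print([(np.round(d['at'],4),round(d['score'],2)) for d in models.mark_of(th,'top')])
st()
E
python3 m.py
```

```text
open t 18.2 pos [0.5222 0.021  0.0404] F [1.  1.2 4.3] op 0.0335
after origin 236 137 scale 8
[(array([0.3262, 0.2865, 0.005 ]), 0.72), (array([0.6004, 0.232 , 0.0056]), 0.68), (array([0.4571, 0.0657, 0.0147]), 0.67), (array([0.2041, 0.3444, 0.0083]), 0.55), (array([ 0.5098, -0.1859,  0.0999]), 0.51)]
 t 20.7 pos [0.4502 0.2989 0.2489] F [-0.2  0.5  0. ] op 0.0602
fit 33 0.6082 0.4361 -100.3 0.703
fit 151 0.6006 0.2357 -44.8 0.099
fit 1 0.453 0.3612 -111.2 0.697
20.725
stud 385.24 139.31 46.8 [ 0.6314 -0.2653  0.112 ]
stud 406.3 180.91 50.8 [ 0.5032 -0.323   0.112 ]
stud 359.67 177.93 20.6 [ 0.5156 -0.1834  0.112 ]
```

View pics/after.png

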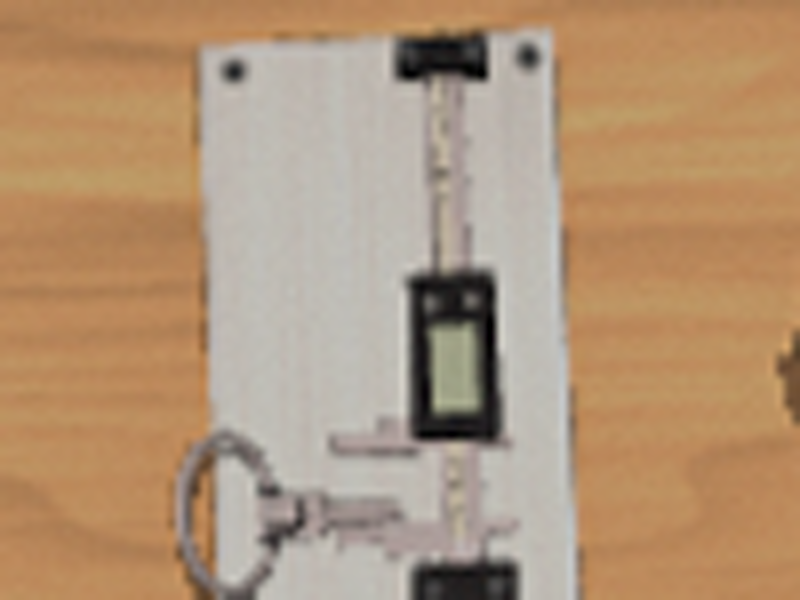

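```bash
cat >> h.py <<'E'
HA=np.deg2rad(24.5)
S1=np.array([.6326,-.2656]); S2=np.array([.5018,-.3252])
def stud_pose(S,a,back,ly=0): return axis_pt(S[0],S[1],a,GX-back,ly)
E
python3 - <<'E'
from h import *
a=np.deg2rad(-88.7); p=CP(.0055,.046-GX)
gripper_to(.036)
r.move_to([*p,.13],bestq([*p,.13],a))
r.move_l([*p,.011+GZ+.0005],vel=.12,guard=10); st('down')
gripper_to(0,30); st('grip')
r.move_l([*p,.20],vel=.2)
u=HA; q=stud_pose(S2,u,.045)
for f in (0,1):
    k=inverse_kinematics([*q,.2],tool(u,f)); print(f,None if k is None else np.round(k,2))
o=bestq([*q,.2],u)
r.move_to([*q,.22],o); r.move_l([*q,.099+GZ+.0015],vel=.12,guard=10); st('before stud2')
v=vision.snapshot('side'); crop('pre2s',v,362,175,80,60,10)
v=vision.snapshot('top'); crop('pre2t',v,400,180,80,60,10)
E
```

```text
down t 23.1 pos [0.463 0.088 0.045] F [-0.5 -0.3  0.6] op 0.0361
grip t 23.6 pos [0.4621 0.0876 0.0448] F [-1.9  0.5  4.9] op 0.0129
0 None
1 [-0.8   0.28  1.58 -0.    1.28  0.34]
before stud2 t 27.0 pos [ 0.4414 -0.3532  0.1341] F [-0.5  0.8 -1.5] op 0.0128
pre2s origin 322 145 scale 10
pre2t origin 360 150 scale 10
```

View pics/pre2s.png

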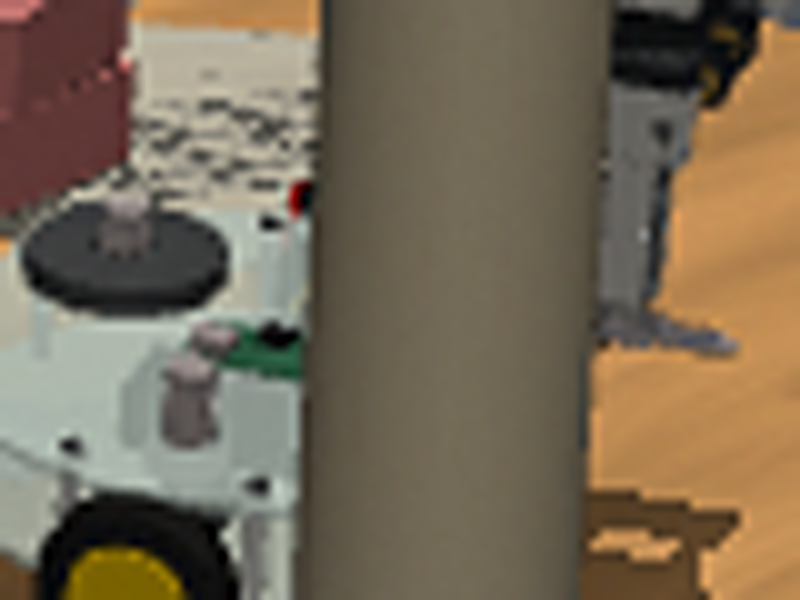

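View pics/pre2t.png

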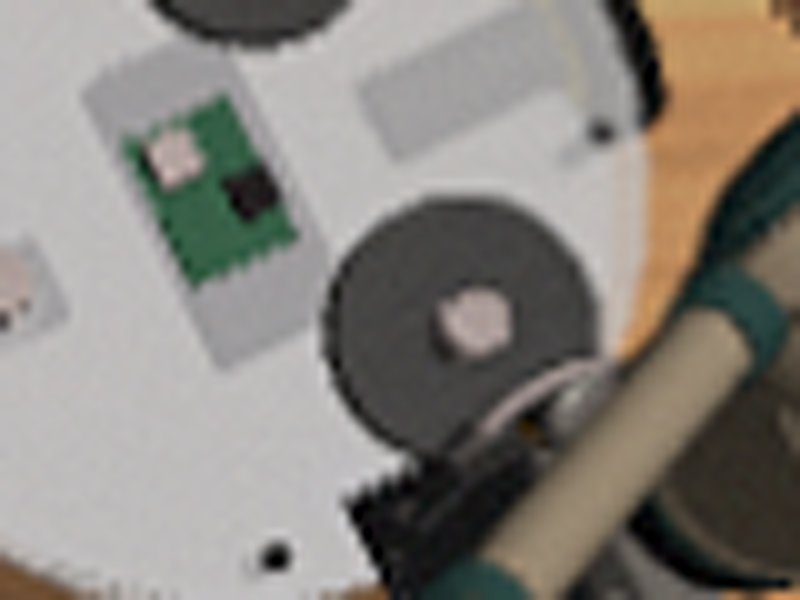

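The held pin points away from stud2: I chose the half-turn independently of how I had grasped it. This orientation is the one wanted for entering stud1 from outside, so I'll go there.

```bash
python3 - <<'E'
from h import *
o=telemetry.current_tool_rot(); p=telemetry.current_ee_pos()
r.move_l([p[0],p[1],.23],vel=.2)
u=HA+np.pi; q=stud_pose(S1,u,.045); o=tool(HA,1)
print(np.round(inverse_kinematics([*q,.2],o),2))
r.move_to([*q,.22],o); r.move_l([*q,.099+GZ+.0015],vel=.12,guard=10); st('before stud1')
v=vision.snapshot('side'); crop('pre1s',v,340,170,80,60,10)
v=vision.snapshot('top'); crop('pre1t',v,390,140,80,60,10)
for n in('side','top'):
    for l in (.0224,0): print(n,proj(n,[*axis_pt(*S1,u,l-.045),.1005])[0].round(1))
    print(n,'stud top',proj(n,[*S1,.112])[0].round(1))
E
```

```text
[-0.43  0.53  1.17 -0.    1.44  0.72]
before stud1 t 29.7 pos [ 0.694  -0.2383  0.1344] F [ 0.3  0.5 -1.3] op 0.0129
pre1s origin 300 140 scale 10
pre1t origin 350 110 scale 10
side [327.8 166.5]
side [322.7 165.5]
side stud top [333.1 164.9]
top [381.4 133.2]
top [378.  126.8]
top stud top [385.3 138.9]
```

View pics/pre1s.png

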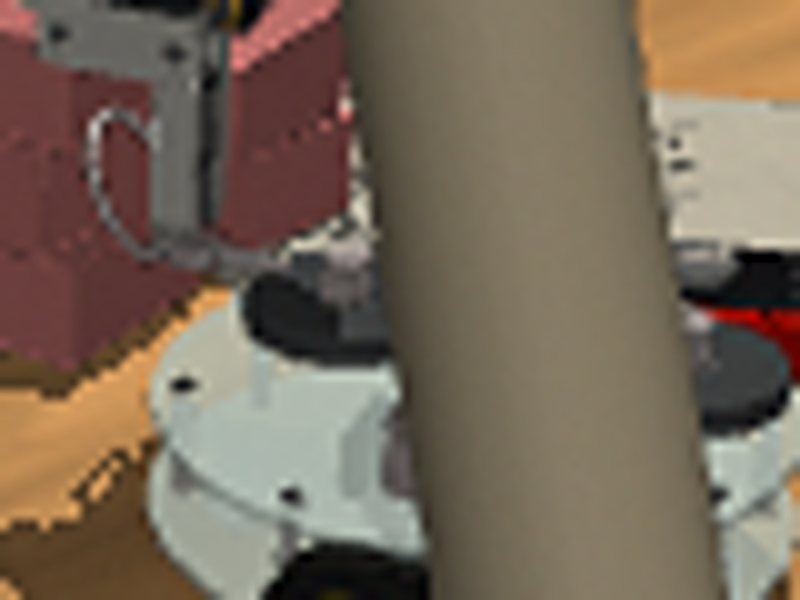

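View pics/pre1t.png

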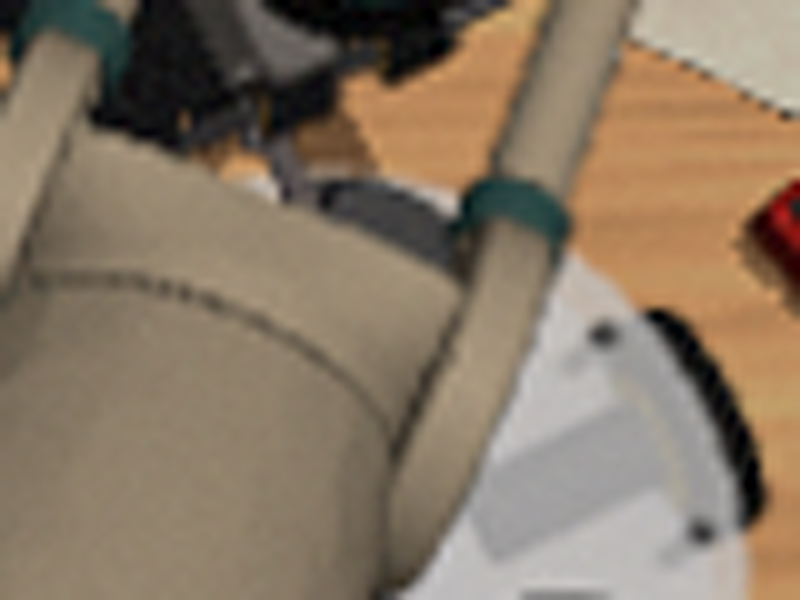

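```bash
cat > ins.py <<'E'
from h import *
import sys
def insert(S,u,o,z=.099+GZ+.0015,start=.045,end=-.006,guard=10,ly=0):
    q=stud_pose(S,u,.020,ly); g=r.move_l([*q,z],o,vel=.06,guard=guard); st('mid %s'%g)
    if g: return
    q=stud_pose(S,u,end,ly); g=r.move_l([*q,z],o,vel=.025,guard=guard); st('end %s'%g)
    p=np.array(telemetry.current_ee_pos()[:2]); d=p-S; print('along',(d@[np.cos(u),np.sin(u)]-GX).round(4),'perp',(d@[-np.sin(u),np.cos(u)]).round(4), 'torque',np.round(telemetry.current_torque(),2))
E
python3 - <<'E'
from ins import *
insert(S1,HA+np.pi,tool(HA,1))
v=vision.snapshot('side'); crop('in1s',v,340,170,80,60,10)
E
```

```text
mid False t 30.4 pos [ 0.6707 -0.2484  0.1337] F [-0.6  0.5 -1.3] op 0.0128
end False t 31.6 pos [ 0.6498 -0.2578  0.1337] F [ 5.2  3.3 -3.5] op 0.0129
along 0.0032 perp 0.0 torque [ 0.49 -0.96  0.01]
in1s origin 300 140 scale 10
```

View pics/in1s.png

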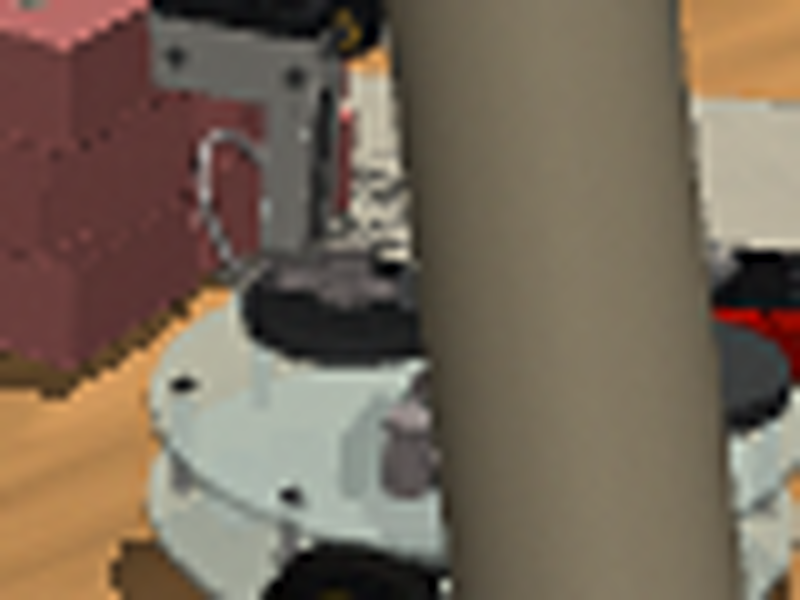

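```bash
python3 - <<'E'
from ins import *
u=HA+np.pi;o=tool(HA,1)
q=stud_pose(S1,u,-.012); g=r.move_l([*q,.1335],o,vel=.02,guard=12); st('push %s'%g)
r.hold(.3); p=np.array(telemetry.current_ee_pos()[:2]); d=p-S1; print('along',(d@[np.cos(u),np.sin(u)]-GX).round(4),'perp',(d@[-np.sin(u),np.cos(u)]).round(4)); st()
gripper_to(.030); r.hold(.2); st('rel')
p=np.array(telemetry.current_ee_pos()[:2]);r.move_l([*p,.26],vel=.25)
r.move_to([.45,.1,.28],o)
v=vision.snapshot('side'); crop('rel1s',v,340,170,80,60,10)
v=vision.snapshot('top'); crop('rel1t',v,385,140,80,60,10)
E
```

```text
push False t 32.1 pos [ 0.6476 -0.2589  0.1345] F [11.4  5.1 -4.6] op 0.0127
along 0.0056 perp 0.0
 t 32.4 pos [ 0.6475 -0.2588  0.1344] F [10.7  5.9 -3. ] op 0.013
rel t 33.1 pos [ 0.6416 -0.2616  0.1335] F [-0.2  0.3 -0.2] op 0.0299
rel1s origin 300 140 scale 10
rel1t origin 345 110 scale 10
```

View pics/rel1s.png

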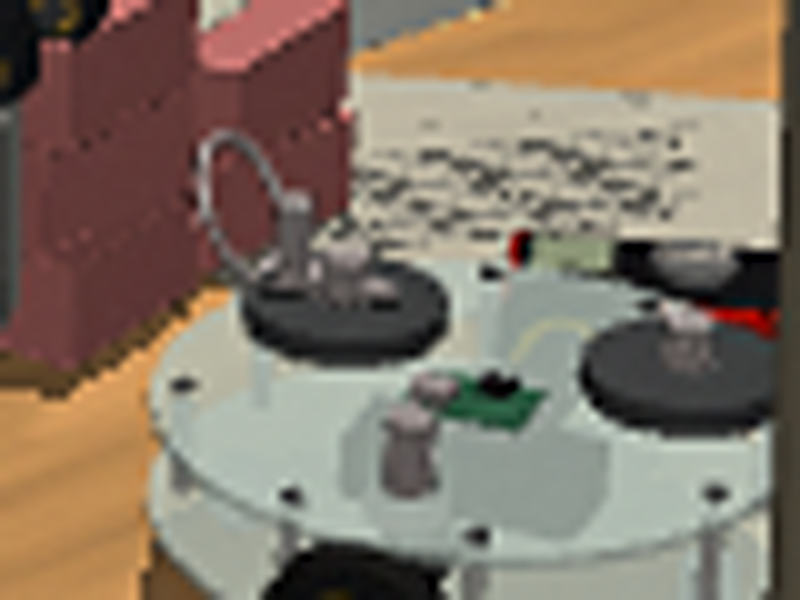

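View pics/rel1t.png

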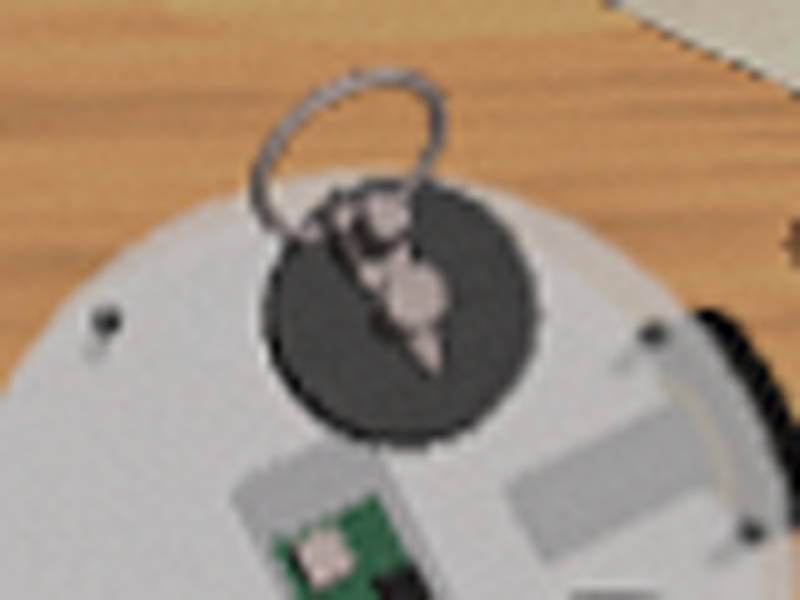

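```bash
python3 - <<'E'
from h import *
o=np.array([345,110]);f=lambda p,z: unproj('top',np.array(p)/10+o-.5,z)[0][:2]
t=f([436,378],.099); s=f([417,295],.112); u=HA+np.pi
print(t,s,(t-s)@[np.cos(u),np.sin(u)],(t-s)@[-np.sin(u),np.cos(u)])
# predicted overlay if home at s-based / S1
for S in (S1,s):
    for k,l,z in (('tip',.0224,.099),('lugtop',-.023,.133),('ringtip',-.060,.150)): print(k,((proj('top',[*axis_pt(*S,u,l),z])[0]-o+.5)*10).round(), ((proj('side',[*axis_pt(*S,u,l),z])[0]-[300,140]+.5)*10).round())
E
```

```text
[ 0.60933294 -0.27511399] [ 0.63229084 -0.26825038] 0.023737098888935968 -0.0032748710718681984
tip [435. 369.] [387. 293.]
lugtop [384. 210.] [285. 196.]
ringtip [336.  86.] [201. 142.]
tip [444. 370.] [392. 292.]
lugtop [393. 211.] [290. 195.]
ringtip [345.  87.] [206. 140.]
```

```bash
cat >> ins.py <<'E'
def ring(S,u,o,off=0.0,z=.099+.068,x0=-.088,x1=-.012):
    gripper_to(0.0,10)
    a=axis_pt(*S,u,x0+off); b=axis_pt(*S,u,x1+off)
    r.move_to([*a,.24],o); r.move_l([*a,z],vel=.2,guard=10); st('behind')
    for t in np.linspace(0,1,7)[1:]:
        g=r.move_l([*(a+(b-a)*t),z],vel=.08,guard=8); print(g,np.round(telemetry.current_wrist_force(),1))
        if g: break
    st('pushed'); p=telemetry.current_ee_pos(); r.move_l([p[0],p[1],.26],vel=.25)
E
python3 - <<'E'
from ins import *
o=tool(HA,1)
ring(S1,HA+np.pi,o)
r.move_to([.45,.1,.28],o)
v=vision.snapshot('side'); crop('ring1s',v,340,170,80,60,10)
v=vision.snapshot('top'); crop('ring1t',v,385,140,80,60,10); st()
E
```

```text
behind t 38.0 pos [ 0.713  -0.2283  0.168 ] F [ 0.2 -0.   0.1] op 0.0006
False [-0.8 -0.   0.2]
False [1.1 0.1 0.5]
False [-0.2  1.  -1.1]
False [ 0.3  0.3 -0.1]
False [ 0.8 -0.5 -0.3]
False [ 0.7  0.6 -0.6]
pushed t 39.9 pos [ 0.643  -0.2609  0.1671] F [ 0.7  0.6 -0.6] op 0.0005
ring1s origin 300 140 scale 10
ring1t origin 345 110 scale 10
 t 42.0 pos [0.451  0.0993 0.2798] F [ 0.2 -0.1  0.1] op 0.0005
```

View pics/ring1s.png

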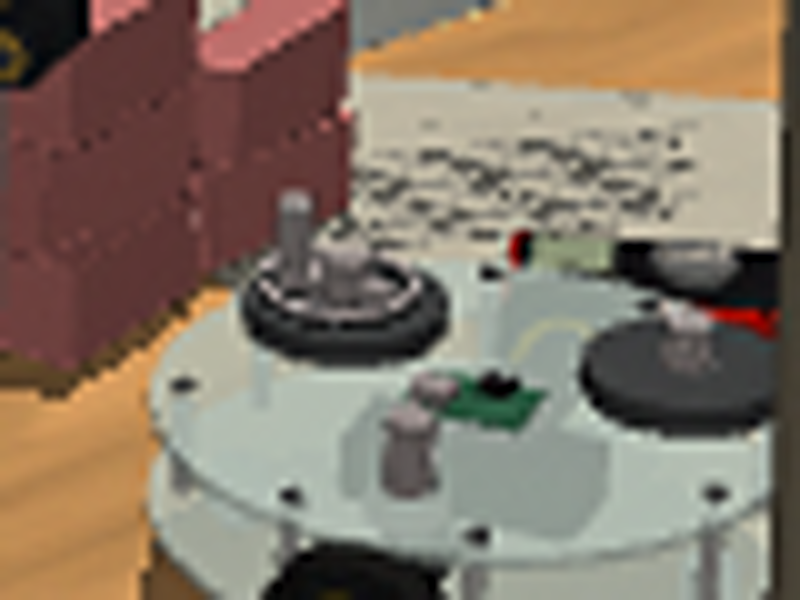

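View pics/ring1t.png

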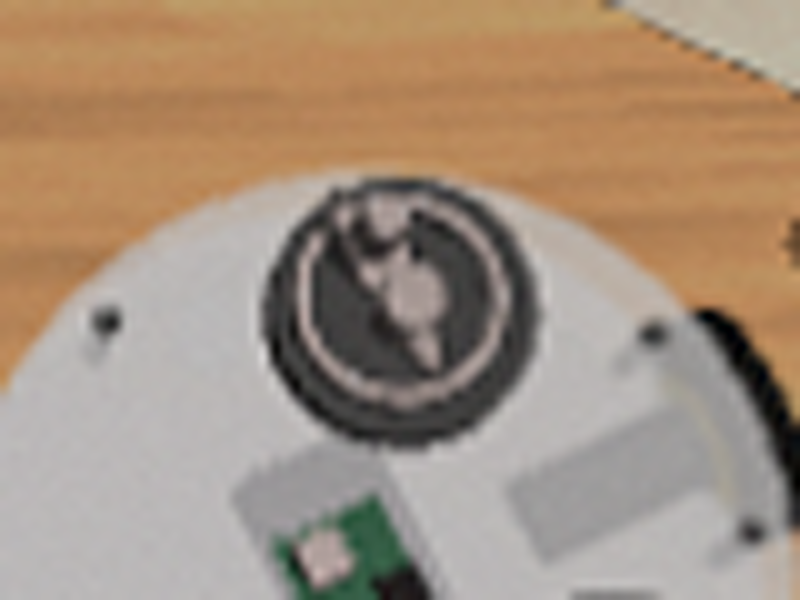

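```bash
python3 - <<'E'
from h import *
p=CP(.0635,0); o=bestq([*p,.12],TH)
gripper_to(.06)
r.move_to([*p,.10],o)
r.move_l([*p,.040],vel=.12,guard=12)
gripper_to(0.0,30); st('grip')
q=CP(.061-.036,0)
print(r.move_l([*q,.040],vel=.05,guard=10)); st('shut')
b=.061-.026-.0
x=telemetry.current_ee_pos()[0]
for k in range(1,8):
    r.move_l([x-.001*k,telemetry.current_ee_pos()[1],.040],vel=.02); r.hold(.15)
    f=np.mean([telemetry.current_wrist_force() for _ in range(4)],0)
    if abs(f[0])>7: break
st('pressed')
gripper_to(.06); p=telemetry.current_ee_pos(); r.move_l([p[0],p[1],.14],vel=.2)
for nm,(x,y,a) in dict(p2=(.6006,.2357,-44.8),p1=(.5444,.4074,-103.1)).items():
    a=np.deg2rad(a)
    for f in (0,1):
        k=inverse_kinematics([*axis_pt(x,y,a,GX),.1],tool(a,f)); print(nm,f,None if k is None else np.round(k,2))
o=bestq([.4,.05,.3],TH); r.move_to([.38,.0,.3],o)
v=vision.snapshot('top'); crop('shut',v,286,175,100,75,8); st()
E
python3 m.py
```

```text
grip t 45.1 pos [0.5221 0.021  0.0404] F [-0.6  1.7  2.8] op 0.0337
True
shut t 45.7 pos [0.4931 0.0203 0.0404] F [ 1.  -1.2  0.5] op 0.0335
pressed t 47.0 pos [0.4929 0.0203 0.0405] F [8.3 2.5 1.2] op 0.0332
p2 0 [ 0.3   0.46  1.56 -0.    1.13 -0.49]
p2 1 [ 0.3   0.46  1.56 -0.    1.13  2.65]
p1 0 [ 0.56  0.54  1.41 -0.    1.19  0.79]
p1 1 [ 0.56  0.54  1.41 -0.    1.19 -2.35]
shut origin 236 137 scale 8
 t 49.1 pos [3.800e-01 1.000e-04 2.981e-01] F [ 0.2 -0.4  0.2] op 0.0599
fit 146 0.5444 0.4074 -103.3 0.165
fit 150 0.6005 0.2356 -44.8 0.099
fit 36 0.4971 0.2716 3.0 0.864
49.1083
stud 385.09 139.28 96.5 [ 0.6315 -0.2648  0.112 ]
stud 406.37 180.95 46.6 [ 0.5031 -0.3232  0.112 ]
stud 359.69 177.87 20.5 [ 0.5158 -0.1835  0.112 ]
```

View pics/shut.png

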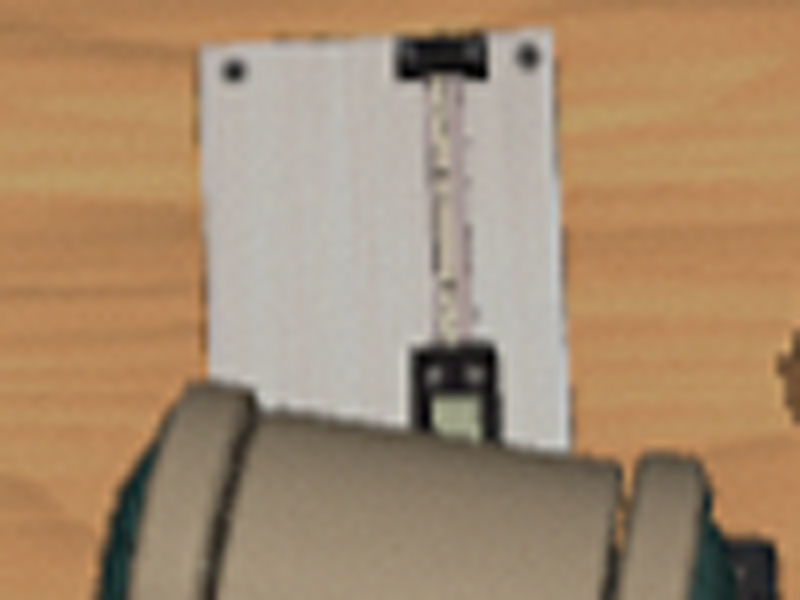

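```bash
python3 - <<'E'
from ins import *
a=np.deg2rad(-44.8); p=axis_pt(.6005,.2356,a,GX)
o=tool(a,1)
gripper_to(.04)
r.move_to([*p,.13],o); print(np.round(telemetry.current_joints(),2))
r.move_l([*p,.005+GZ],vel=.12,guard=12); st('down')
gripper_to(0,30); st('grip')
r.move_l([*p,.24],vel=.2)
u=HA; q=stud_pose(S2,u,.045); o=tool(HA,1)
r.move_to([*q,.24],o); r.move_l([*q,.099+GZ+.0015],vel=.12,guard=10); st('before stud2')
v=vision.snapshot('top'); crop('pre2bt',v,400,180,80,60,10)
print(((proj('top',[[*axis_pt(*S2,u,-.045),.1],[*axis_pt(*S2,u,-.0226),.1]])-[360,150]+.5)*10).round())
E
```

```text
[ 0.3   0.43  1.52 -0.    1.19  2.65]
down t 51.9 pos [0.5856 0.2512 0.0388] F [ 0.4 -0.8  0.1] op 0.04
grip t 52.5 pos [0.5849 0.251  0.0384] F [-1.1 -1.2  3.3] op 0.0131
before stud2 t 56.9 pos [ 0.4414 -0.3534  0.1342] F [ 0.   0.5 -1.6] op 0.0126
pre2bt origin 360 150 scale 10
[[535. 457.]
 [501. 391.]]
```

View pics/pre2bt.png

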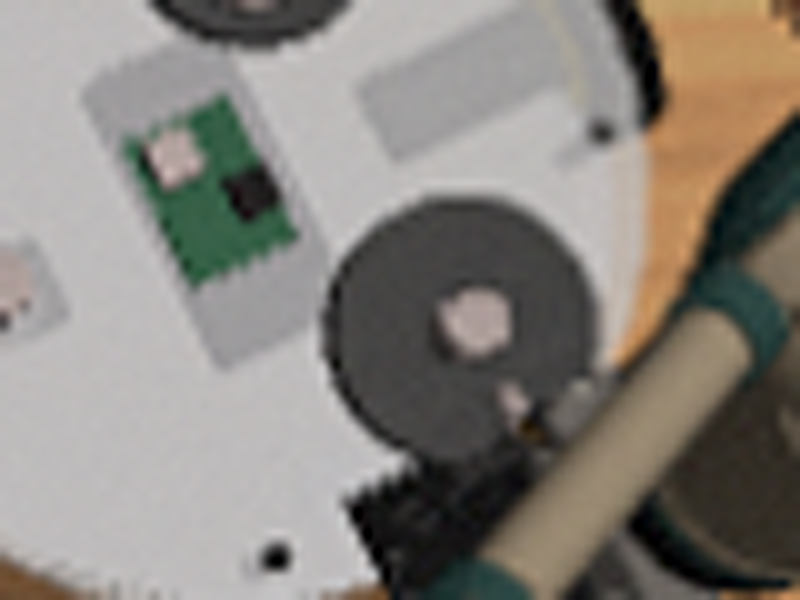

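```bash
python3 - <<'E'
from ins import *
u=HA;o=tool(HA,1)
insert(S2,u,o,ly=.001)
q=stud_pose(S2,u,-.010,.001); g=r.move_l([*q,.1335],o,vel=.02,guard=12); r.hold(.3); st('push %s'%g)
p=np.array(telemetry.current_ee_pos()[:2]); d=p-S2; print('along',(d@[np.cos(u),np.sin(u)]-GX).round(4),'perp',(d@[-np.sin(u),np.cos(u)]).round(4))
v=vision.snapshot('top'); crop('in2t',v,400,180,80,60,10)
E
```

```text
mid False t 57.5 pos [ 0.4634 -0.3414  0.1334] F [ 0.1 -0.2 -1.2] op 0.0127
end True t 58.3 pos [ 0.4801 -0.3338  0.133 ] F [ 0.3 -1.  -0.5] op 0.0126
along -0.0013 perp 0.0011 torque [-0.19  0.15  0.  ]
push True t 59.0 pos [ 0.4803 -0.3337  0.1325] F [-1.4 -1.1  3.2] op 0.0123
along -0.0011 perp 0.0011
in2t origin 360 150 scale 10
```

View pics/in2t.png

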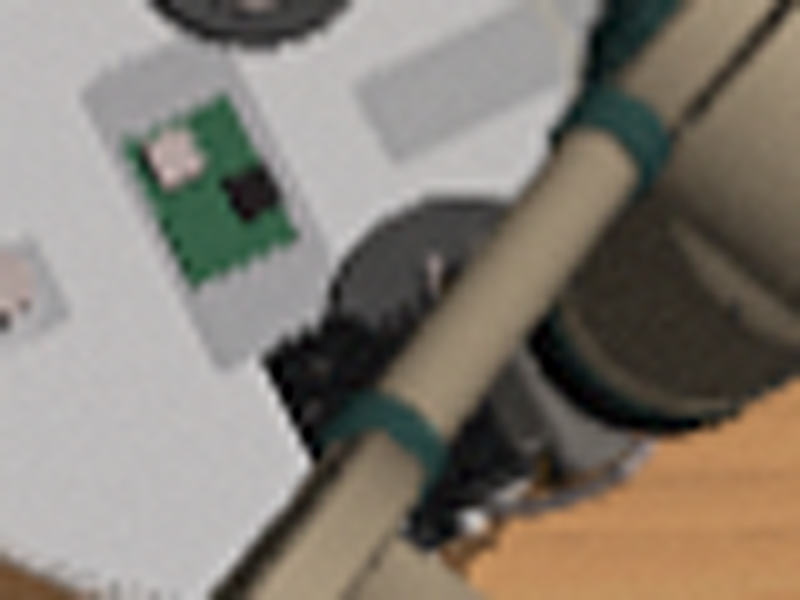

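```bash
python3 - <<'E'
from ins import *
u=HA;o=tool(HA,1)
for k in range(1,8):
    q=stud_pose(S2,u,.0012-.0015*k,.001); r.move_l([*q,.1335],o,vel=.02); r.hold(.15)
    f=np.mean([telemetry.current_wrist_force() for _ in range(4)],0); fu=f[:2]@[np.cos(u),np.sin(u)]
    p=np.array(telemetry.current_ee_pos()[:2]); d=p-S2; print(fu.round(1),'along',(d@[np.cos(u),np.sin(u)]-GX).round(4))
    if abs(fu)>9: break
gripper_to(.030); r.hold(.2); st('rel')
p=np.array(telemetry.current_ee_pos()[:2]);r.move_l([*p,.26],vel=.25)
r.move_to([.42,.1,.28],o)
v=vision.snapshot('side'); crop('rel2s',v,362,175,80,60,10)
v=vision.snapshot('top'); crop('rel2t',v,400,180,80,60,10)
for k,l,z in (('tip',.0224,.099),('lugtop',-.023,.133),('ringtip',-.060,.150),('studtop',0,.112)): print(k,((proj('top',[*axis_pt(*S2,u,l),z])[0]-[360,150]+.5)*10).round(), ((proj('side',[*axis_pt(*S2,u,l),z])[0]-[322,145]+.5)*10).round())
E
```

```text
-4.6 along -0.0012
-8.6 along -0.001
-10.4 along -0.0008
rel t 60.9 pos [ 0.4845 -0.3319  0.1335] F [ 0.9  0.2 -0.3] op 0.0299
rel2s origin 322 145 scale 10
rel2t origin 360 150 scale 10
tip [433. 258.] [402. 288.]
lugtop [526. 379.] [519. 231.]
ringtip [597. 486.] [615. 208.]
studtop [476. 319.] [459. 269.]
```

View pics/rel2t.png

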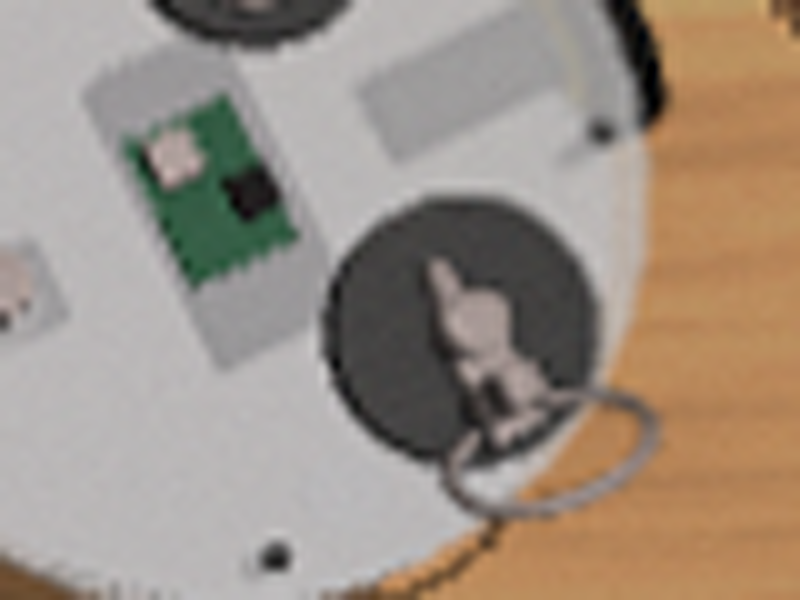

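View pics/rel2s.png

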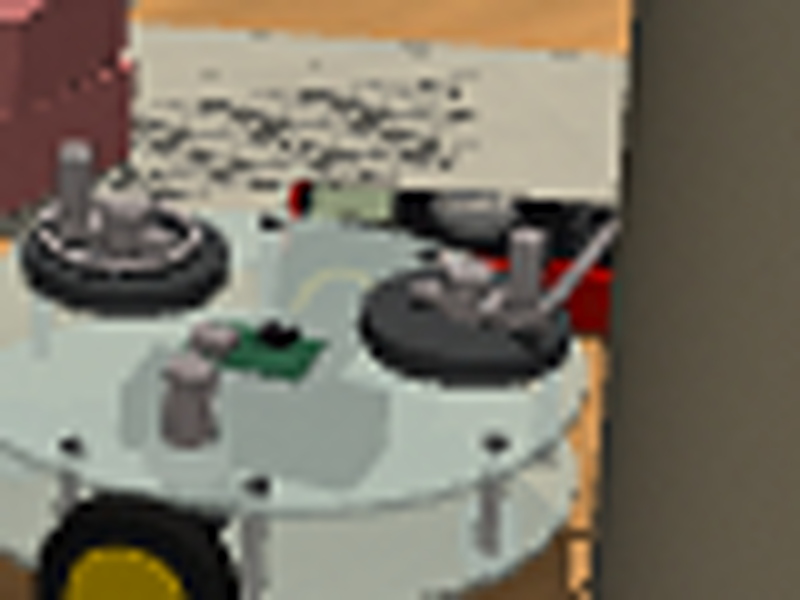

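```bash
python3 - <<'E'
from ins import *
o=tool(HA,1)
ring(S2,HA,o,off=-.001)
r.move_to([.42,.05,.30],o)
v=vision.snapshot('side'); crop('ring2s',v,350,175,80,60,10)
v=vision.snapshot('top'); crop('ring2t',v,400,170,100,75,8); save('topall',v);st()
E
```

```text
behind t 66.1 pos [ 0.4215 -0.3617  0.1675] F [0.7 0.1 0.4] op 0.0003
False [-1.   0.   0.4]
False [-0.   0.3 -0.4]
False [0.3 0.9 0.2]
False [-0.5 -0.7 -0.1]
False [-0.2  0.7 -0.7]
False [-1.1 -0.1 -0.1]
pushed t 68.0 pos [ 0.4904 -0.3304  0.167 ] F [-1.1 -0.1 -0.1] op 0.0004
ring2s origin 310 145 scale 10
ring2t origin 350 132 scale 8
 t 70.1 pos [0.4206 0.0492 0.2997] F [ 0.3 -0.4  0.5] op 0.0004
```

View pics/ring2s.png

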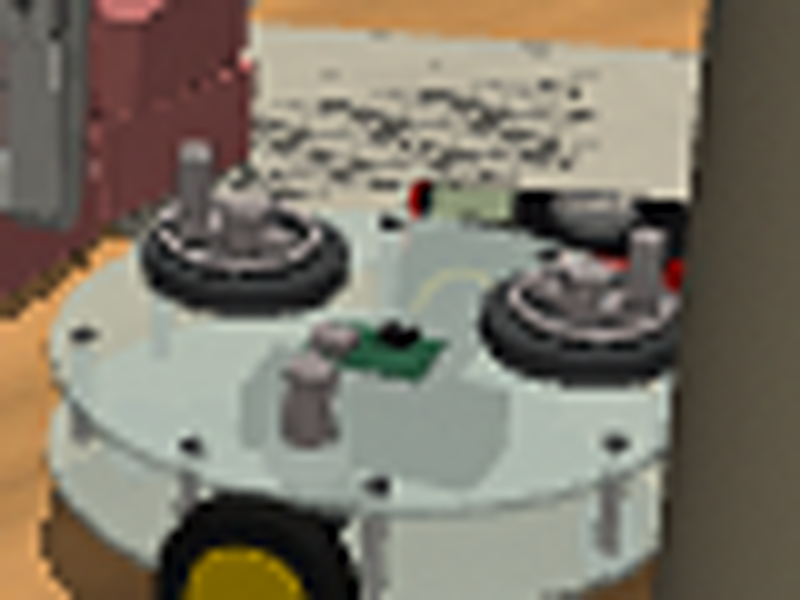

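View pics/ring2t.png

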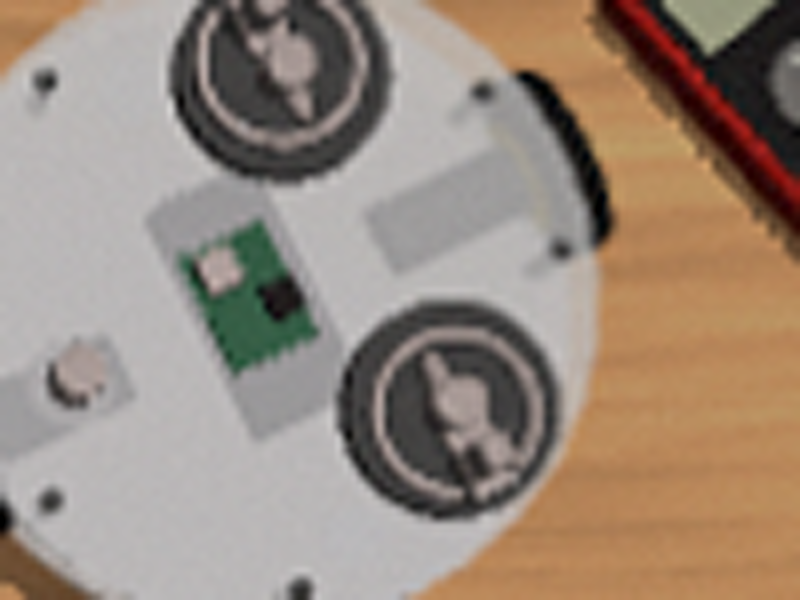

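View pics/topall.png

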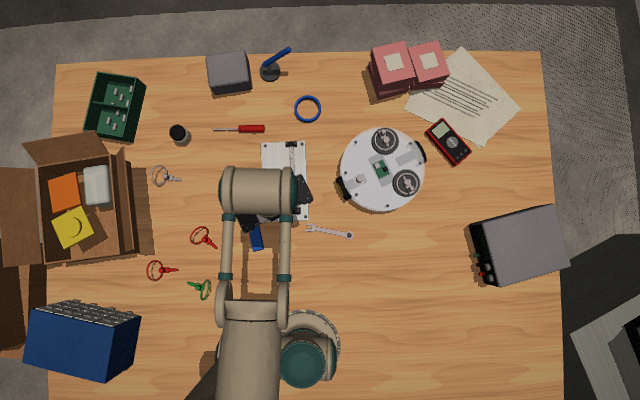

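Both rings are shut: the plates at (385,140) and (406,182) each have a pin and ring on them, and the stud at (360,180) is still bare. The arm hides the caliper, so I'll move it aside for one last check.

```bash
python3 - <<'E'
from h import *
r.move_to([.35,.25,.33],telemetry.current_tool_rot())
v=vision.snapshot('top'); crop('fin',v,286,175,100,75,8); st()
E
```

```text
fin origin 236 137 scale 8
 t 71.0 pos [0.3507 0.2489 0.3296] F [-0.9 -0.2 -0.8] op 0.0006
```

View pics/fin.png

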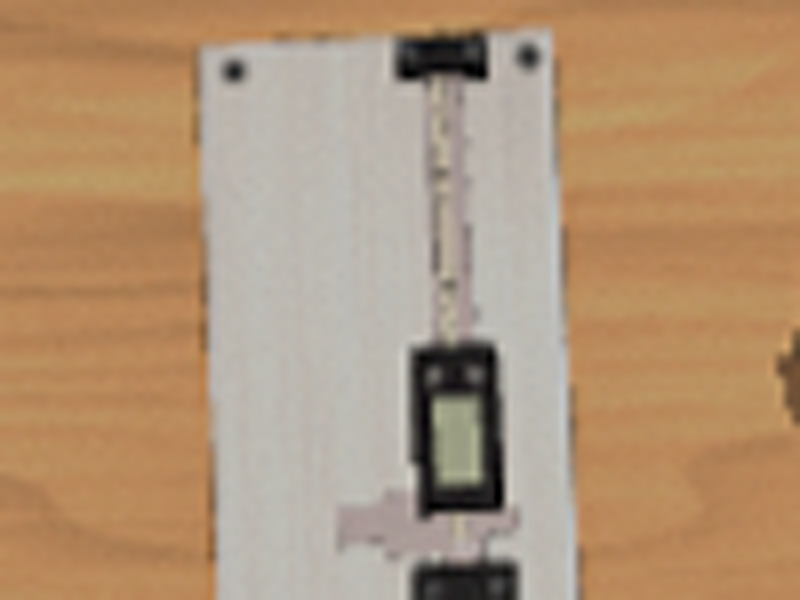

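The caliper is empty and its jaws are shut, meeting at about (375,525) in the crop. I'm handing the job in.

```bash
python3 -c "
from h import *
r.sign_off(); print(telemetry.current_t())"
```

```text
the job is handed in; nothing more can be done
the job is handed in; nothing more can be done
```

The job is done and handed in at about 71 s of the 210 s allowed.

- **Caliper check:** I laid one steel linchpin between the jaws and pressed the slide shut on it, with a sustained 9 N or so. I then took the pin out and shut the empty jaws.
- **Plates:** Only two plates were there, on the studs I called stud1 and stud2; the third stud was bare. The checked pin went into stud1 and a second steel pin into stud2. Each was pushed against its shoulder with about 10–12 N and its ring swung over until it snapped shut.
- **Last checks:** In the final pictures both rings lie flat around stud and pin tip, and the caliper is empty with its jaws closed. The third steel pin, the coloured look-alikes and the other bench items look unmoved.
- **Went wrong on the way:** I first carried the checked pin to stud2 the wrong way round. I saw it before inserting anything and used it for stud1 instead.
- **Small disagreements:** Where the pins came to rest differed from my stud estimates by a few mm along the hole, about 3–6 mm at stud1 and 1 mm at stud2. I can't measure from the pictures that they are fully home to better than about 1–2 mm.

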